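# Load the collet carrier and hold its keeper lever over it

## Robot

A 6-joint arm with a two-finger parallel gripper is mounted at the origin on a cart in front of the work surface, level with it; the furniture and walls round the work are solid. World frame = base frame: x ahead of the robot, y to its left, z up, the work surface at z = 0. Lengths are in mm, angles in rad, forces in N, time in s.
With the tool pointing down it reaches from about 300 to 850 mm from the base axis. Payload 4.2 kg.
Tool frame: the origin (TCP) lies between the finger pads; the fingertips stand env.nose_length ahead of it and the grasp point (between the pads) lies 6 mm ahead of it (env.nose_length is the distance from the TCP to the fingertips, in mm); z points along the fingers, y is the direction in which the jaws open and shut (so a half turn about z gives the same grasp; the last joint's range is limited). The gripper opens to 91 mm and grips with 3 to 60 N. Pads are 32 mm wide; open, the fingers measure 118 mm over their backs; the gripper's body (76 mm by 178 mm) begins 60 mm behind the grasp point.
Start: joints at [-1.147, 0.32, 1.565, -0, 1.257, -0.02], TCP at [246.895, -519.311, 238.976] pointing down, gripper open.
Joint ranges: [-3.11, 3.11], [-0.84, 2.01], [0.21, 2.61], [-1.34, 4.49], [0.05, 2.63], [-2.56, 2.56]. Speed limits (rad/s): [2.57, 2.57, 3.14, 3.14, 3.14, 3.14].

## Interface

Orientations are given as a rotation vector (axis times angle).
In Python, from workcell import sensors, eyes, env gives the robot as it stands.
- The arm moves only by the shell command python3 -m pendant 'ROWS'. ROWS is JSON, one flat list of numbers, 7 for each row, row after row: the shift along the tool's x, y, z in m, then the turn, a rotation vector about the tool's x, y, z in degrees, then the finger opening in m, from 0 to 0.0912. A call has 1 to 10 rows; each row is the pose to reach, as a shift and turn from the pose commanded when the call began, along the tool's axes at that moment; what a row does not reach only later rows make up. A row lasts 1/10 s, in which the tool goes at most 50 mm and 8.59 degrees, less where a joint would pass 70% of its speed; a pose out of reach is approached as far as the arm can. A call with a gripper value outside its range is refused whole. The fingers move at their own pace and stop on an object; the grip force is fixed at half the most. Time passes only in rows, so rows that repeat a pose let the fingers close. It gives the time, the measured TCP pose, the force and the opening at its end, in the units of the state.
- sensors.state(): the state, without advancing time (a new reading comes with each control period).
- eyes.grab_frame(name): name is "scene" or "top"; returns a dict with "image" (420x560x3 uint8, blue, green, red), "camera_matrix" (3x3 intrinsics, pixels), "eye" and "orientation" of the camera in the world. Camera axes: x right, y down, z forward; pixel columns grow to the right and rows downward; lengths in mm; the calibration is good to about 2 mm. A picture is of the moment at which its call begins. There is no depth.
- env.finish_job(): hands the job in, once; it reports no verdict.
The state is a dict: "time": time; "joint_positions": joint angles; "qd": joint speeds; "effort": joint torques, N m; "tcp_pos": TCP position; "tool_rot": TCP orientation; "ft_force": force on the tool from outside, world axes, zero at the start; "ft_torque": the same for the moment, N m; "finger_gap": finger opening in mm.
Only numpy, scipy, OpenCV 4.12 (cv2) and the standard library are available. Lean on these libraries where they do the work, as an engineer would, in place of code of your own. Each camera call takes 0.05 s, during which the arm holds its last target.

## Task

Load the collet carrier: first stand the larger collet upright in the pocket next to the pin, then the smaller collet upright in the other pocket, and leave the other things on the bench alone. Then pick up the keeper lever by its balance point and hold it level over the carrier, its heavy ring straight above the pin and its heel above the far end of the carrier, about 3 cm clear of the pin's top. Finish while still holding it there: do not lower it onto the carrier and do not let go.

Things in the scene. Friction and masses are not known exactly. Their poses are not given: they have to be found in the camera images.
- carrier: Aluminium collet carrier bolted to the bench: a flat plate 56 (x) x 200 (y) x 18 mm high, with an upright steel pin near its +y end and two round pockets in a row along y. Origin: centre of its underside; z up. The pocket next to the pin is pocket 1 (one small dark dimple beside it), the other is pocket 2 (two dimples).
- pin_top (a point): Top centre of the carrier's steel pin: 12 mm thick, 30 mm high above the plate (48 mm above the bench), 71 mm from the plate's middle towards +y. Axes as the carrier's.
- pocket_1 (a point): Centre of the floor of the blind round pocket next to the pin (53 mm from the pin's axis): 28 mm across, 9 mm deep, floor 9 mm above the bench, plate top 18 mm above the bench. Takes the larger collet.
- pocket_2 (a point): Centre of the floor of the other pocket (106 mm from the pin's axis), same size: 28 mm across, 9 mm deep. Takes the smaller collet.
- heel_spot (a point): Point on the plate's top, on its middle line near the end away from the pin (154 mm from the pin's axis), over which the keeper's heel belongs.
- big_collet_center (a point): The larger of two plain steel spring collets: 24 mm across, 34 mm tall, standing loose on the bench; this point is its centre, half-way up (17 mm above its foot). In a pocket it stands out 25 mm above the plate.
- small_collet_center (a point): The smaller collet: 20 mm across, 31 mm tall, standing loose on the bench; this point is its centre, half-way up (15.5 mm above its foot). In a pocket it stands out 22 mm above the plate.
- keeper_balance (a point): Balance point (centre of mass in plan) of the keeper lever: on the middle line of its arm, half-way through the arm's thickness, 32 mm above the lever's underside; 44 mm from the ring's axis towards the heel, so not at the lever's middle. Axes: y along the arm towards the ring, x across the arm, z up.
- keeper_ring (a point): Centre of the underside of the keeper's ring, on the axis of its hole, 44 mm from the balance point. Same axes.
- keeper_heel (a point): Centre of the underside of the keeper's heel (14 x 20 mm), 154 mm from the ring's axis. Same axes.
- brass_weight: Bystander: brass weight with a knob, 31 mm across, 51 mm tall. Origin: centre of its underside. Leave alone.
- eraser: Bystander: eraser in a sleeve, 22 x 52 x 12 mm. Origin: centre of its underside. Leave alone.
- tape_roll: Bystander: roll of tape lying flat, 66 mm across, 18 mm high. Origin: centre of its underside. Leave alone.
- loupe: Bystander: black loupe, 40 mm across, 30 mm tall. Origin: centre of its underside. Leave alone.
- keeper: Loose keeper lever, 180 mm long, 0.2 to 0.4 kg: at one end (+y) a heavy steel ring 38 mm across, 38 mm high with 18 mm hole; a light straight aluminium arm 20 mm wide, 12 mm thick (26 to 38 mm above the underside); at the other end a heel down to the bench. Stands on ring and heel, space under the arm. Origin: under its mid-length, at its underside; y to the ring, z up.
- big_collet: The larger collet; origin at the centre of its foot.
- small_collet: The smaller collet; origin at the centre of its foot.
- lamp_head (a point): Fixed: the pale green lamp head on a bent arm that hangs to the left of the work; this point is its near middle. Head and arm fill about 0.2 to 0.4 m above the bench, from 0.42 m left of the robot's middle line outwards. Do not run the arm into it: from a start beyond it, draw in towards the base before swinging to the work.

How it is judged (in metres and radians):
On the way, in this order (a step that is already met when the one before it is completed fails the run):
1. the larger collet stands released in the pocket next to the pin (horizontal distance between big_collet_center and pocket_1 below 0.007 m and z of big_collet_center in the frame of pocket_1 below 0.021 m and angle between big_collet_center's own z axis and vertical below 0.12 rad and contact force between big_collet and the fingers below 0.05 N), for 0.2 s.
2. the smaller collet stands released in the other pocket (horizontal distance between big_collet_center and pocket_1 below 0.007 m and z of big_collet_center in the frame of pocket_1 below 0.021 m and angle between each of big_collet_center, small_collet_center's own z axis and vertical below 0.12 rad and horizontal distance between small_collet_center and pocket_2 below 0.007 m and z of small_collet_center in the frame of pocket_2 below 0.0195 m and contact force between small_collet and the fingers below 0.05 N), for 0.2 s.
At the end, for the whole second after the job is handed in: Collets seated (7 mm, 4 mm off floor, 0.12 rad), larger in pocket 1. Keeper held still, gripped within 18 mm of its balance point along the arm, level to 0.10 rad, ring within 12 mm of the pin axis, heel within 25 mm of its spot, ring 10 to 60 mm above the pin, touching no carrier or collet (horizontal distance between big_collet_center and pocket_1 below 0.007 m and z of big_collet_center in the frame of pocket_1 below 0.021 m and angle between each of big_collet_center, small_collet_center's own z axis and vertical below 0.12 rad and horizontal distance between small_collet_center and pocket_2 below 0.007 m and z of small_collet_center in the frame of pocket_2 below 0.0195 m and horizontal distance between keeper_ring and pin_top below 0.012 m and horizontal distance between keeper_heel and heel_spot below 0.025 m and z of keeper_ring in the frame of pin_top between 0.01 and 0.06 m and angle between keeper_balance's own z axis and vertical below 0.1 rad and y of the grasp point in the frame of keeper_balance between -0.018 and 0.018 m and contact force between keeper and the fingers above 1 N and contact force between keeper and carrier below 0.05 N and contact force between keeper and big_collet below 0.05 N and contact force between keeper and small_collet below 0.05 N and linear speed of keeper below 0.02 m/s); the arm keeps its last pose, push and grip.
It fails at once if the brass weight is pushed more than 20 mm from its place (distance of brass_weight from where it was at the start of the episode above 0.02 m).
It fails at once if the eraser is pushed more than 20 mm from its place (distance of eraser from where it was at the start of the episode above 0.02 m).
It fails at once if the tape roll is pushed more than 20 mm from its place (distance of tape_roll from where it was at the start of the episode above 0.02 m).
It fails at once if the loupe is pushed more than 20 mm from its place (distance of loupe from where it was at the start of the episode above 0.02 m).
It also fails if it takes over 72 s, if anything falls off the work surface, if the arm or the gripper's body presses on something with over 40 N, if the wrist force passes 120 N, or if a joint passes its speed limit or range.

## Working session

There is one attempt and no reset: what is moved stays moved. The work goes in short steps, Python scripts to look and compute and a shell command to move; the robot and the scene stay as the last step left them, time stands still between calls to the robot, and variables do not carry over. Pictures are saved under pics/ and viewed, and the job is handed in when it is done.

```bash
ls; mkdir -p pics
python3 - <<'E'
from workcell import sensors, eyes, env
import cv2
s=sensors.state(); print(s); print(env.nose_length)
for n in("scene","top"):
    f=eyes.grab_frame(n); cv2.imwrite(f"pics/{n}0.png",f["image"]); print(n,f["camera_matrix"],f["eye"],f["orientation"])
E
```

```text
pics
{'time': 0.0, 'joint_positions': array([-1.14699713e+00,  3.20309781e-01,  1.56564143e+00, -3.20084785e-05,
        1.25741665e+00, -2.00070540e-02]), 'qd': array([ 0.00026566, -0.00147023, -0.00054846, -0.00023975, -0.00057513,
        0.00112195]), 'effort': array([ 9.82741149e-04, -4.12457657e+01, -2.31975478e+01,  7.29776337e-02,
        4.57257824e-02, -1.14781596e-04]), 'tcp_pos': array([ 246.69649785, -518.89044534,  238.12457785]), 'tool_rot': array([-3.06286792e+00, -6.91055796e-01,  6.05679301e-04]), 'ft_force': array([0.34848402, 0.68811246, 0.21680491]), 'ft_torque': array([-0.00885974, -0.04550592, -0.04934607]), 'finger_gap': 91.19646548233018}
25.0
scene [[407.3380069    0.         276.62230894]
 [  0.         407.3380069  212.79883546]
 [  0.           0.           1.        ]] [-242.42470944 -387.41297838  690.01524956] [-1.85674351  1.01557046 -0.61425846]
top [[440.53275091   0.         278.86304862]
 [  0.         440.53275091 210.34374298]
 [  0.           0.           1.        ]] [ 314.88859399  132.23812306 1605.89061177] [-2.1092088   2.1386435  -0.19921872]
```

View pics/scene0.png

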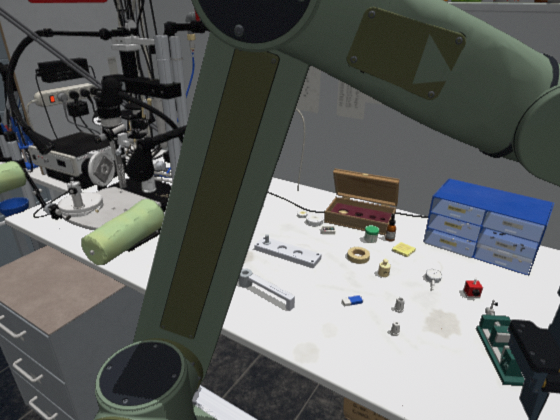

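View pics/top0.png

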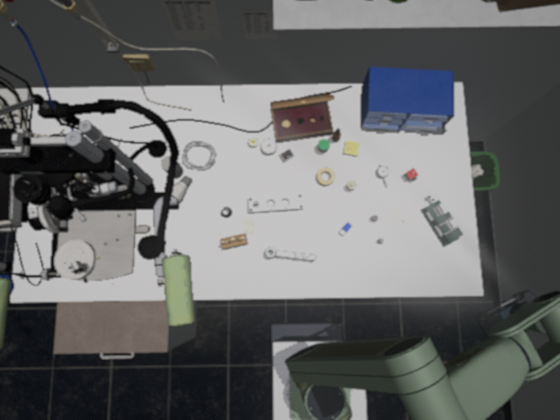

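The overview shows the carrier (top ~275,204), keeper (~290,255), collets (~375,218 and 380,241), brass weight (351,186), tape (325,176), eraser (345,229) and loupe (226,212). I'll zoom in on these next.

```bash
cat > h.py <<'E'
import numpy as np, cv2
from scipy.spatial.transform import Rotation as R
from workcell import sensors, eyes, env
def grab(n):
    f=eyes.grab_frame(n); f["R"]=R.from_rotvec(f["orientation"]).as_matrix(); return f
def ray(f,u,v):
    d=f["R"]@np.linalg.inv(f["camera_matrix"])@np.array([u,v,1.]); return np.array(f["eye"],float),d/np.linalg.norm(d)
def onplane(f,u,v,z):
    e,d=ray(f,u,v); return e+d*(z-e[2])/d[2]
def proj(f,p):
    q=f["camera_matrix"]@(f["R"].T@(np.array(p,float)-f["eye"])); return q[:2]/q[2]
def crop(f,x0,y0,w,h,s,name):
    cv2.imwrite("pics/"+name+".png",cv2.resize(f["image"][y0:y0+h,x0:x0+w],None,fx=s,fy=s,interpolation=cv2.INTER_CUBIC))
E
python3 - <<'E'
from h import *
f=grab("top"); crop(f,215,160,180,115,4.4,"topz")
for p in [(0,0,0),(400,0,0),(400,-200,0),(500,0,0)]: print(p,proj(f,p))
g=grab("scene"); crop(g,230,215,190,130,4.2,"scz")
for p in [(275,204),(290,255),(375,218),(380,241),(351,186),(325,176),(345,229),(226,212),(177,290)]: print(p,onplane(f,*p,10).round())
E
```

```text
(0, 0, 0) [318.73832967 385.74354641]
(400, 0, 0) [315.35888994 268.97251578]
(400, -200, 0) [370.60159452 268.20252593]
(500, 0, 0) [314.56257016 241.45698404]
(275, 204) [640. 143.  10.]
(290, 255) [451.  91.  10.]
(375, 218) [ 582. -224.   10.]
(380, 241) [ 497. -237.   10.]
(351, 186) [ 704. -141.   10.]
(325, 176) [744. -45.  10.]
(345, 229) [ 543. -112.   10.]
(226, 212) [612. 324.  10.]
(177, 290) [332. 496.  10.]
```

View pics/topz.png

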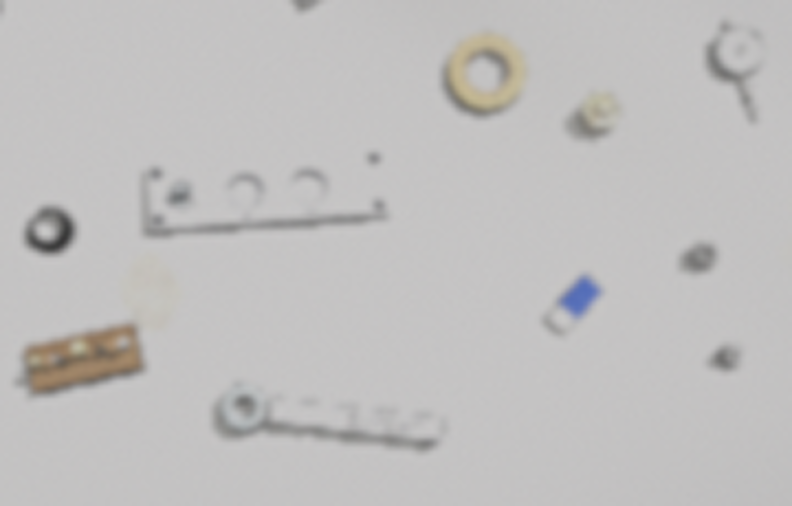

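View pics/scz.png

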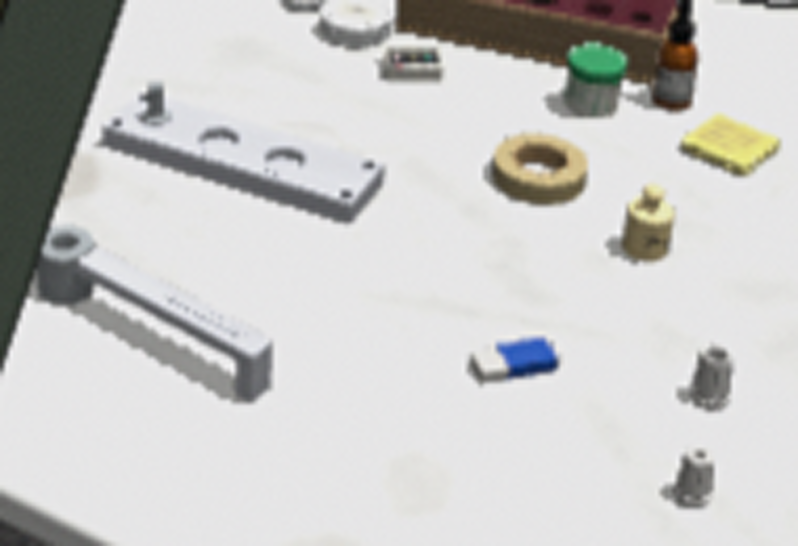

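Run:
```python
from h import *
f=grab("top"); g=grab("scene")
a=cv2.resize(f["image"][190:222,240:308],None,fx=11,fy=11,interpolation=cv2.INTER_CUBIC)
b=cv2.resize(g["image"][230:270,250:326],None,fx=10,fy=10,interpolation=cv2.INTER_CUBIC)
def st(i):
    i=i.astype(float); return np.clip((i-90)*255/150,0,255).astype(np.uint8)
a=cv2.convertScaleAbs(a,alpha=2,beta=-170)
c=np.zeros((a.shape[0]+180,800,3),np.uint8)
cv2.imwrite("pics/car_t.png",a);cv2.imwrite("pics/car_s.png",cv2.convertScaleAbs(b,alpha=1.4,beta=-80))
c1=cv2.resize(f["image"][208:250,362:392],None,fx=12,fy=12,interpolation=cv2.INTER_CUBIC)
c2=cv2.resize(g["image"][290:342,385:415],None,fx=10,fy=10,interpolation=cv2.INTER_CUBIC)
o=np.zeros((520,700,3),np.uint8); o[:504,:360]=c1; o[:520,380:680]=c2
cv2.imwrite("pics/coll.png",o)
```

```text
(no output)
```

View pics/car_t.png

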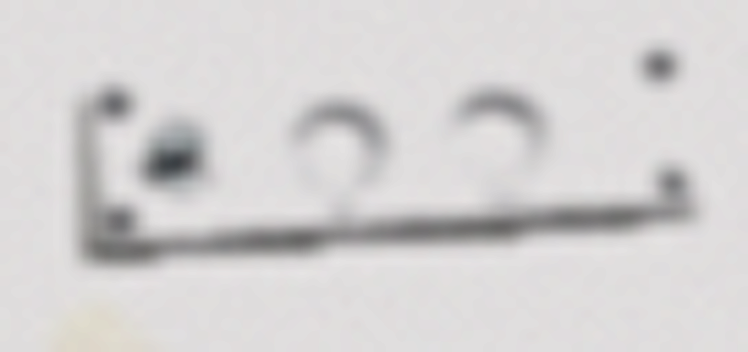

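View pics/car_s.png

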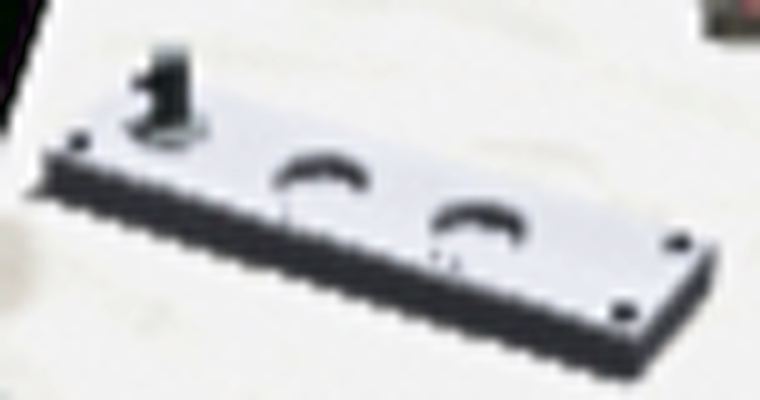

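View pics/coll.png

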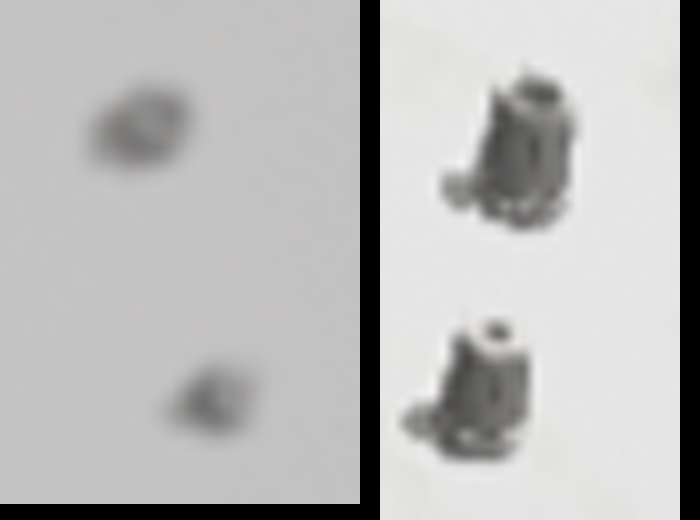

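The carrier views show the bolts (top crop 115,103 / 120,220 / 659,66 / 672,183), one dimple at the pocket by the pin, and two at the other. The larger collet is the upper one in both views. Next I'll compute positions.

Run:
```python
from h import *
f=grab("top"); g=grab("scene")
def refine(fr,pts,x0,y0,s):
    # dark blob centroid
    gr=255-cv2.cvtColor(fr["image"],cv2.COLOR_BGR2GRAY).astype(float); o=[]
    for x,y in pts:
        u=(x+.5)/s-.5+x0; v=(y+.5)/s-.5+y0; ui,vi=int(round(u)),int(round(v))
        w=gr[vi-2:vi+3,ui-2:ui+3]; w=np.clip(w-np.percentile(w,50),0,None)
        yy,xx=np.mgrid[vi-2:vi+3,ui-2:ui+3]; o.append(((w*xx).sum()/w.sum(),(w*yy).sum()/w.sum())); print((u,v),o[-1])
    return o
T=refine(f,[(115,103),(120,220),(659,66),(672,183)],240,190,11)
S=refine(g,[(80,142),(679,242),(625,312)],250,230,10)
T=np.array([onplane(f,*p,18) for p in T]);S=np.array([onplane(g,*p,18) for p in S])
print(T.round(1));print(S.round(1))
for n,fr,P,x0,y0,s,z in [("pk t",f,[(340,143),(498,132)],240,190,11,18),("pin top",f,[(178,142)],240,190,11,33),
  ("pk s",g,[(322,187),(480,235)],250,230,10,18),("pin s top",g,[(172,52)],250,230,10,48),("pinbase s",g,[(170,125)],250,230,10,18)]:
    for x,y in P: print(n,onplane(fr,(x+.5)/s-.5+x0,(y+.5)/s-.5+y0,z).round(1))
c=T.mean(0); d=(T[0]+T[1]-T[2]-T[3]); d/=np.linalg.norm(d); print("T ctr",c,d,"yaw",np.degrees(np.arctan2(-d[0],d[1])))
for q in (71,18,-35,-83):print(q,(c+q*d).round(1))
for p in S: print(proj(f,p))
```

```text
(250.0, 198.9090909090909) (np.float64(249.641592920354), np.float64(199.12389380530973))
(250.45454545454547, 209.54545454545456) (np.float64(250.2020202020202), np.float64(211.26262626262627))
(299.45454545454544, 195.54545454545453) (np.float64(299.50224215246635), np.float64(195.51569506726457))
(300.6363636363636, 206.1818181818182) (np.float64(300.6923076923077), np.float64(206.81025641025641))
(257.55, 243.75) (np.float64(257.13605442176873), np.float64(244.83163265306123))
(317.45, 253.75) (np.float64(317.5102420856611), np.float64(254.10614525139664))
(312.05, 260.75) (np.float64(311.7374301675978), np.float64(261.89385474860336))
[[657.9 236.2  18. ]
 [612.3 234.2  18. ]
 [668.9  52.2  18. ]
 [626.4  48.7  18. ]]
[[618.7 232.   18. ]
 [673.6  52.4  18. ]
 [628.8  47.7  18. ]]
pk t [643.9 159.6  18. ]
pk t [647.  106.7  18. ]
pin top [641.9 213.1  33. ]
pk s [643.3 158.2  18. ]
pk s [646.5 104.9  18. ]
pin s top [643.2 212.5  48. ]
pinbase s [647.7 216.6  18. ]
T ctr [641.40027451 142.84027691  18.        ] [-0.0677975  0.9976991  0.       ] yaw 3.8874928250704586
71 [636.6 213.7  18. ]
18 [640.2 160.8  18. ]
-35 [643.8 107.9  18. ]
-83 [647.  60.  18.]
[250.81879096 209.54133214]
[299.42098808 194.29426239]
[300.96199932 206.1575162 ]
```

Run:
```python
from h import *
f=grab("top"); g=grab("scene")
L=lambda fr,x,y,x0,y0,s,z:onplane(fr,(x+.5)/s-.5+x0,(y+.5)/s-.5+y0,z).round(1)
for p in [(115,103),(120,218),(659,66),(672,183)]: print("bolt t",L(f,*p,240,190,11,18))
for p in [(80,142),(679,242),(625,312)]: print("bolt s",L(g,*p,250,230,10,18))
print("big s",L(g,155,95,385,290,10,34),"t",L(f,145,125,362,208,12,20))
print("big s axis mid: ",L(g,147,165,385,290,10,10))
print("small s",L(g,116,332,385,290,10,31),"t",L(f,215,398,362,208,12,18))
a=cv2.resize(f["image"][240:268,258:322],None,fx=12,fy=12,interpolation=cv2.INTER_CUBIC)
b=cv2.resize(g["image"][262:316,235:300],None,fx=11,fy=11,interpolation=cv2.INTER_CUBIC)
cv2.imwrite("pics/k_t.png",cv2.convertScaleAbs(a,alpha=2,beta=-170))
cv2.imwrite("pics/k_s.png",b)
```

```text
bolt t [658.7 234.9  18. ]
bolt t [619.4 233.3  18. ]
bolt t [668.8  52.3  18. ]
bolt t [628.8  48.9  18. ]
bolt s [624.5 234.5  18. ]
bolt s [675.2  53.4  18. ]
bolt s [634.4  49.7  18. ]
big s [ 585.  -221.1   34. ] t [ 580.8 -216.4   20. ]
big s axis mid:  [ 587.8 -221.6   10. ]
small s [ 502.  -238.7   31. ] t [ 497.4 -233.5   18. ]
```

View pics/k_t.png

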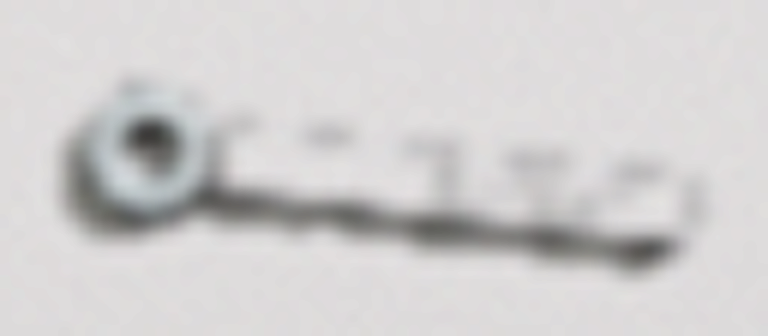

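View pics/k_s.png

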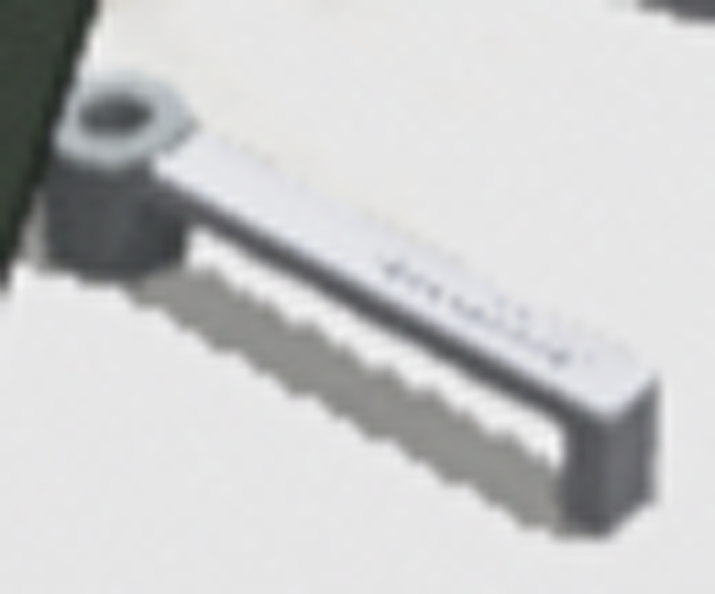

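Run:
```python
from h import *
f=grab("top"); g=grab("scene")
L=lambda fr,x,y,x0,y0,s,z:onplane(fr,(x+.5)/s-.5+x0,(y+.5)/s-.5+y0,z).round(1)
print("ring t",L(f,152,140,258,240,12,38),L(f,152,148,258,240,12,38)); print("arm t upper edge",L(f,240,122,258,240,12,38),L(f,640,172,258,240,12,38),"lower/shadow",L(f,220,188,258,240,12,38),L(f,660,237,258,240,12,38),"end",L(f,698,205,258,240,12,38))
print("ring s",L(g,117,116,235,262,11,38),"arm near edge",L(g,200,200,235,262,11,38),"corners",L(g,607,417,235,262,11,38),L(g,658,374,235,262,11,38))
s=sensors.state(); print(R.from_rotvec(s["tool_rot"]).as_matrix().round(3))
```

```text
ring t [463. 162.  38.] [460.6 162.   38. ]
arm t upper edge [467.9 135.8  38. ] [451.5  17.5  38. ] lower/shadow [448.5 142.   38. ] [432.2  12.1  38. ] end [441.5   0.6  38. ]
ring s [464.2 162.4  38. ] arm near edge [447.9 125.9  38. ] corners [432.7   4.2  38. ] [451.6   2.2  38. ]
[[ 0.903  0.429  0.   ]
 [ 0.429 -0.903 -0.   ]
 [ 0.     0.    -1.   ]]
```

Measurements check out: the keeper's ring-to-end length is 161 mm (expected 161) and the pocket spacing is 53 mm. I'll move to hover over the larger collet with the jaws turned across the carrier.

```bash
python3 -m pendant '[0.02,-0.006,0.005,0,0,-5,0.0912, 0.06,-0.018,0.015,0,0,-12,0.08, 0.105,-0.03,0.024,0,0,-20,0.07, 0.15,-0.043,0.034,0,0,-28,0.06, 0.195,-0.056,0.044,0,0,-36,0.06, 0.24,-0.069,0.054,0,0,-43,0.06, 0.285,-0.082,0.065,0,0,-50,0.06, 0.33,-0.095,0.075,0,0,-57,0.06, 0.375,-0.108,0.085,0,0,-63,0.06, 0.41,-0.118,0.094,0,0,-66.5,0.06]'; python3 -m pendant '[0.01,0.021,0.002,0,0,-1.2,0.06,0.01,0.021,0.002,0,0,-1.2,0.06]'
python3 - <<'E'
from h import *
s=sensors.state(); print(s["tcp_pos"],R.from_rotvec(s["tool_rot"]).as_matrix().round(3))
f=grab("top"); g=grab("scene")
cv2.imwrite("pics/s1.png",g["image"]); crop(f,330,190,90,70,8,"t1")
E
```

```text
time: 1.6
tcp_pos: [568.3, -234.6, 144.5]
tool_rot: [2.178, 2.263, 0.001]
ft_force: [-0.1, -1.2, 0.8]
finger_gap: 60.2
time: 1.8
tcp_pos: [589.5, -224.0, 142.1]
tool_rot: [2.156, 2.285, 0.001]
ft_force: [-1.3, -0.2, 1.0]
finger_gap: 59.7
[ 589.45793013 -224.04042839  142.13887698] [[-0.058  0.998  0.001]
 [ 0.998  0.058  0.   ]
 [ 0.     0.001 -1.   ]]
```

View pics/s1.png

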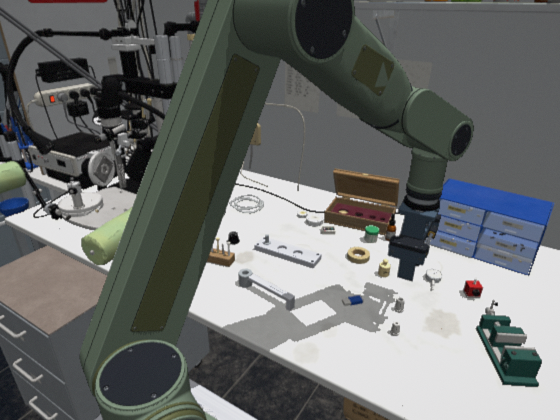

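View pics/t1.png

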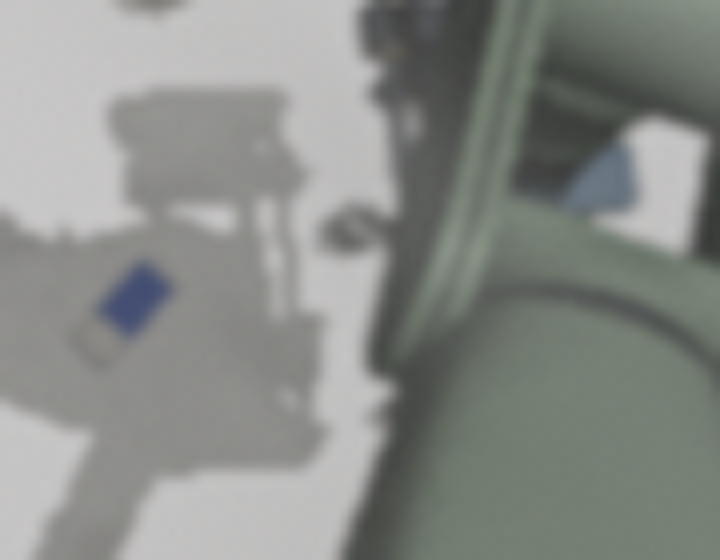

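Run:
```python
from h import *
g=grab("scene"); s=sensors.state(); M=R.from_rotvec(s["tool_rot"]).as_matrix(); p=s["tcp_pos"]; gap=s["finger_gap"]
x0,y0,S=370,200,7
im=cv2.resize(g["image"][y0:y0+80,x0:x0+80],None,fx=S,fy=S,interpolation=cv2.INTER_CUBIC)
for sy in(-1,1):
  for sx in (-16,16):
    for e in (0,14.4):
      q=proj(g,p+M@np.array([sx,sy*(gap/2+e),25])); cv2.circle(im,tuple(int(round(t)) for t in ((q-[x0,y0]+.5)*S-.5)),3,(0,0,255) if e==0 else (0,255,0),-1)
cv2.imwrite("pics/fing1.png",im)
```

```text
(no output)
```

View pics/fing1.png

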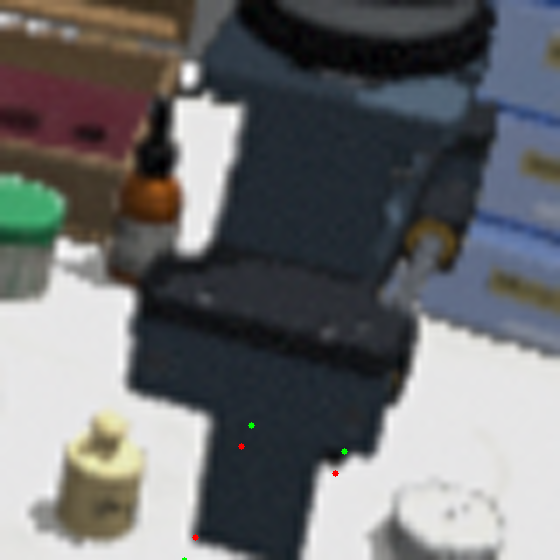

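Run:
```python
from h import *
g=grab("scene"); s=sensors.state(); M=R.from_rotvec(s["tool_rot"]).as_matrix(); p=s["tcp_pos"]; gap=s["finger_gap"]
x0,y0,S=385,245,12
im=cv2.resize(g["image"][y0:y0+45,x0:x0+50],None,fx=S,fy=S,interpolation=cv2.INTER_CUBIC)
im=cv2.convertScaleAbs(im,alpha=1.6,beta=0)
for sy in(-1,1):
  for sx in (-16,16):
    for e in (0,13.5):
      q=proj(g,p+M@np.array([sx,sy*(gap/2+e),25])); cv2.circle(im,tuple(int(round(t)) for t in ((q-[x0,y0]+.5)*S-.5)),3,(0,0,255) if e==0 else (0,255,0),-1)
cv2.imwrite("pics/fing2.png",im)
```

```text
(no output)
```

View pics/fing2.png

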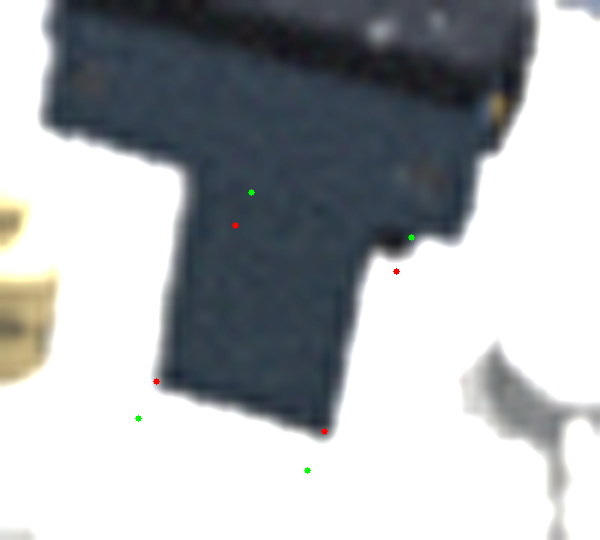

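Only the near fingertip is visible, and its thickness is uncertain, so it can't settle the 4 mm camera disagreement. I'll centre the collet mechanically by squeezing along one axis, then at 90°.

```bash
python3 -m pendant '[0.002,-0.003,0.02,0,0,0,0.06, 0.0044,-0.0063,0.045,0,0,0,0.06, 0.0044,-0.0063,0.07,0,0,0,0.06, 0.0044,-0.0063,0.09,0,0,0,0.06, 0.0044,-0.0063,0.102,0,0,0,0.06, 0.0044,-0.0063,0.11,0,0,0,0.06, 0.0044,-0.0063,0.112,0,0,0,0.06, 0.0044,-0.0063,0.112,0,0,0,0.045, 0.0044,-0.0063,0.112,0,0,0,0.035,0.0044,-0.0063,0.112,0,0,0,0.03]'
python3 - <<'E'
from h import *
g=grab("scene"); crop(g,350,230,90,110,6,"s2"); print(sensors.state()["tcp_pos"])
E
```

```text
time: 3.0
tcp_pos: [581.2, -222.1, 31.9]
tool_rot: [2.159, 2.28, 0.001]
ft_force: [-0.1, 0.7, 0.2]
finger_gap: 39.0
[ 581.05590689 -222.09078223   31.68011927]
```

View pics/s2.png

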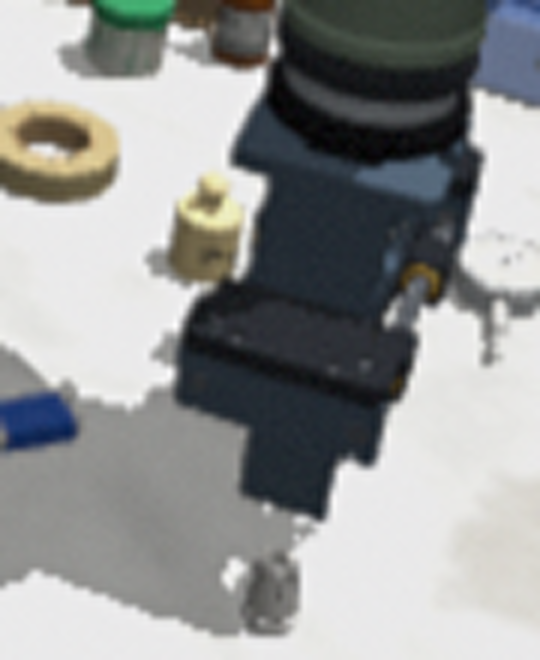

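The collet is hidden between the fingers and the small one stands clear at crop (270,590). Next: squeeze, open and turn 90°.

```bash
python3 -m pendant '[0,0,0,0,0,0,0.02,0,0,0,0,0,0,0.02,0,0,0,0,0,0,0.02,0,0,0,0,0,0,0.02,0,0,0,0,0,0,0.02,0,0,0,0,0,0,0.02]'; python3 -m pendant '[0,0,0,0,0,0,0.05,0,0,0,0,0,0,0.05,0,0,0,0,0,0,0.05,0,0,0,0,0,8,0.05,0,0,0,0,0,16,0.05,0,0,0,0,0,24,0.05,0,0,0,0,0,32,0.05,0,0,0,0,0,40,0.05,0,0,0,0,0,48,0.05,0,0,0,0,0,56,0.05]'; python3 -m pendant '[0,0,0,0,0,8,0.05,0,0,0,0,0,16,0.05,0,0,0,0,0,24,0.05,0,0,0,0,0,32,0.045,0,0,0,0,0,34,0.035,0,0,0,0,0,34,0.02,0,0,0,0,0,34,0.02,0,0,0,0,0,34,0.02,0,0,0,0,0,34,0.02,0,0,0,0,0,34,0.02]'
```

```text
time: 3.65
tcp_pos: [581.2, -222.0, 31.3]
tool_rot: [2.159, 2.28, 0.001]
ft_force: [1.8, -0.2, 3.6]
finger_gap: 20.7
time: 4.65
tcp_pos: [580.1, -221.9, 30.5]
tool_rot: [-2.98, -0.991, 0.002]
ft_force: [0.1, 0.0, 0.2]
finger_gap: 50.4
time: 5.65
tcp_pos: [580.5, -222.0, 30.8]
tool_rot: [-3.14, -0.086, 0.0]
ft_force: [-0.3, -0.2, -0.6]
finger_gap: 20.9
```

```bash
python3 -m pendant '[0,0,0,0,0,0,0.01,0,0,0,0,0,0,0.01,0,0,0,0,0,0,0.01]'
python3 - <<'E'
from h import *
g=grab("scene"); crop(g,360,270,70,80,7.4,"s3"); print(sensors.state()["finger_gap"])
E
```

```text
time: 5.95
tcp_pos: [580.6, -222.0, 31.0]
tool_rot: [3.14, 0.086, -0.0]
ft_force: [0.1, 0.2, -0.4]
finger_gap: 21.1
20.544692481076577
```

View pics/s3.png

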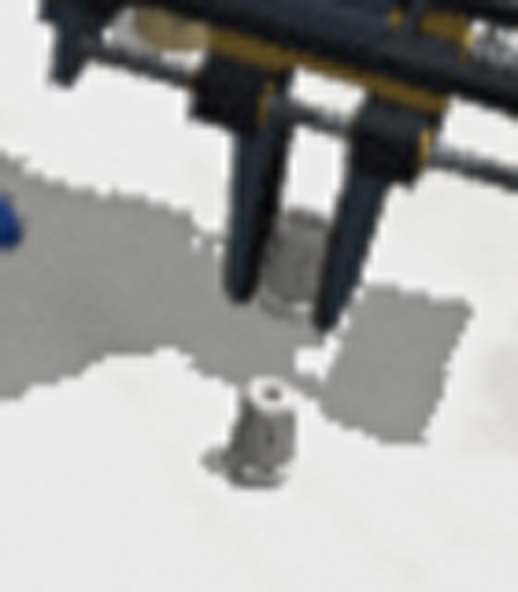

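Run:
```python
from h import *
g=grab("scene")
for c in [(583,-221),(501,-238)]:
  for h,r in((34,12),(31,10)):
    P=np.array([proj(g,(c[0]+r*np.cos(t),c[1]+r*np.sin(t),z)) for z in(0,h) for t in np.linspace(0,6.28,60)])
    print(c,h,(P.max(0)-P.min(0)).round(2))
s=sensors.state(); p=s["tcp_pos"]
for z in (6,34): print(proj(g,(p[0],p[1],z)))
```

```text
(583, -221) 34 [11.98 17.14]
(583, -221) 31 [10.12 15.11]
(501, -238) 34 [12.77 18.53]
(501, -238) 31 [10.79 16.3 ]
[398.25339833 308.9830171 ]
[399.87309666 300.15334514]
```

The gripped item is only about 20–21 mm across, in both the gap reading and its pixel width. That fits the smaller collet better than the 24 mm one, so I'll check this before going on.

Run:
```python
from h import *
g=grab("scene"); crop(g,190,190,200,140,4,"sA"); crop(g,370,190,190,200,3.9,"sB")
f=grab("top"); 
for n,u,v,h,r in [("brass",351,186,51,15.5),("tape",325,176,18,33)]:
    c=onplane(f,u,v,h/2)[:2]
    P=np.array([proj(g,(c[0]+r*np.cos(t),c[1]+r*np.sin(t),z)) for z in(0,h) for t in np.linspace(0,6.28,60)])
    print(n,c,(P.max(0)-P.min(0)).round(2))
```

```text
brass [ 700.56947938 -138.20790153] [13.73 21.61]
tape [744.43111335 -45.41723313] [23.   17.41]
```

View pics/sA.png

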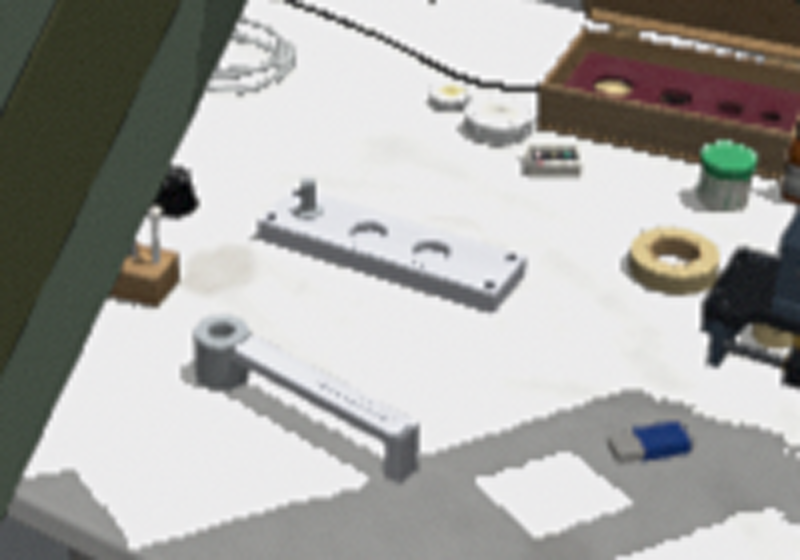

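View pics/sB.png

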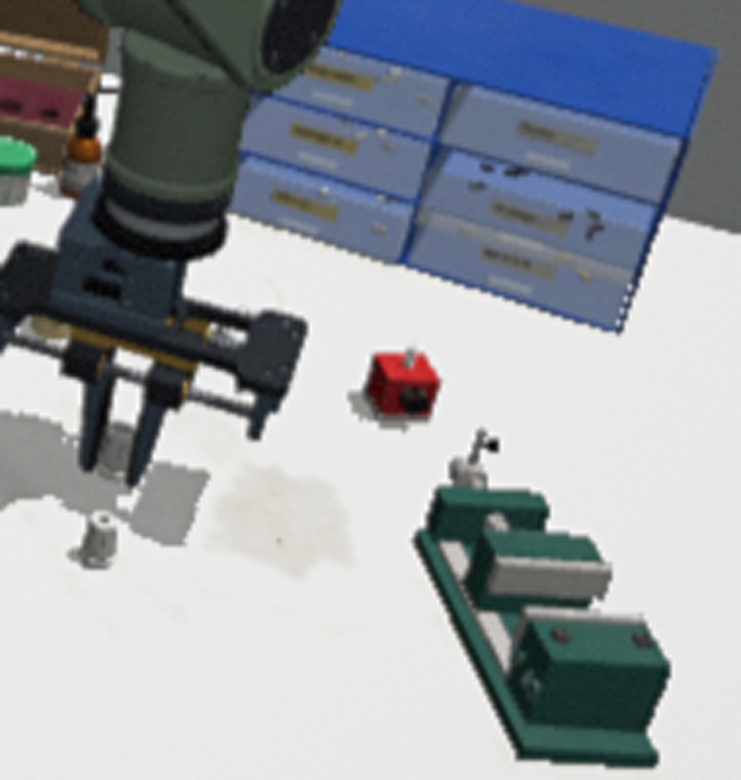

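Only two collet-like items are on the bench. The gripped one is clearly the larger: it shows bigger in pixels even though it stands farther from the camera. The brass weight reads small by the same 0.87 ratio, so that's just the visual shape. I'll regrip 6 mm higher and lift.

```bash
python3 -m pendant '[0,0,0,0,0,0,0.03,0,0,0,0,0,0,0.03,0,0,0,0,0,0,0.03,0,0,-0.003,0,0,0,0.03,0,0,-0.0065,0,0,0,0.03,0,0,-0.0065,0,0,0,0.01,0,0,-0.0065,0,0,0,0.01,0,0,-0.0065,0,0,0,0.01,0,0,-0.0065,0,0,0,0.01]'
python3 -m pendant '[0,0,-0.01,0,0,0,0.01,0,0,-0.03,0,0,0,0.01,0,0,-0.06,0,0,0,0.01,0,0,-0.085,0,0,0,0.01,0,0,-0.09,0,0,0,0.01]'
python3 - <<'E'
from h import *
s=sensors.state(); print(s["tcp_pos"],R.from_rotvec(s["tool_rot"]).as_matrix().round(4),s["ft_force"])
g=grab("scene"); crop(g,360,250,70,60,9,"s4")
E
```

```text
time: 7.05
tcp_pos: [581.0, -222.1, 37.9]
tool_rot: [3.14, 0.086, 0.001]
ft_force: [-0.9, 1.1, 4.1]
finger_gap: 18.8
time: 7.55
tcp_pos: [582.2, -222.6, 130.8]
tool_rot: [3.138, 0.086, 0.009]
ft_force: [0.2, 0.2, -1.0]
finger_gap: 19.0
[ 582.1889638  -222.59378839  130.8049427 ] [[ 0.9985  0.0545  0.0056]
 [ 0.0546 -0.9985 -0.0023]
 [ 0.0055  0.0026 -1.    ]] [ 0.1905894   0.23888776 -1.00947295]
```

View pics/s4.png

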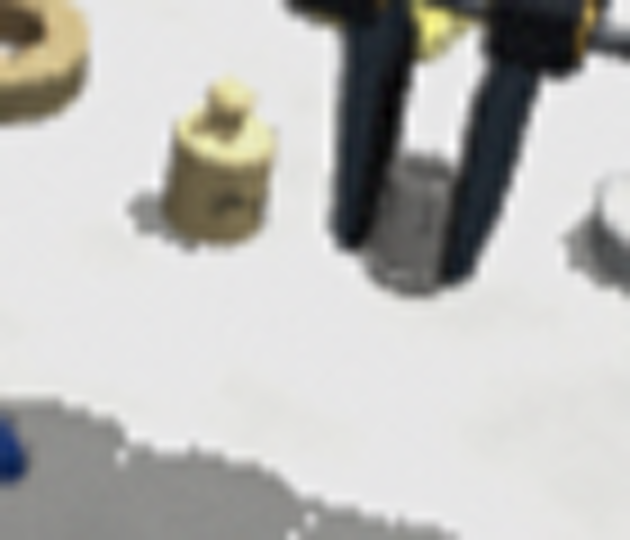

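The larger collet is held upright, with its foot at crop (415,290). Moving it over pocket 1 at height.

```bash
python3 -m pendant '[0.003,-0.013,0,0,0,0,0.01,0.01,-0.045,0,0,0,0,0.01,0.019,-0.088,0,0,0,0,0.01,0.028,-0.13,0,0,0,0,0.01,0.038,-0.175,0,0,0,0,0.01,0.048,-0.22,0,0,0,0,0.01,0.058,-0.265,0,0,0,0,0.01,0.067,-0.31,0,0,0,0,0.01,0.075,-0.345,0,0,0,0,0.01,0.08,-0.37,0,0,0,0,0.01]'
python3 -m pendant '[0.0021,-0.0087,0.01,0,0,0,0.01,0.0021,-0.0087,0.03,0,0,0,0.01,0.0021,-0.0087,0.045,0,0,0,0.01,0.0021,-0.0087,0.05,0,0,0,0.01,0.0021,-0.0087,0.05,0,0,0,0.01]'
python3 - <<'E'
from h import *
s=sensors.state(); print(s["tcp_pos"],R.from_rotvec(s["tool_rot"]).as_matrix().round(4),s["ft_force"],s["finger_gap"])
g=grab("scene"); crop(g,245,210,80,65,9.5,"s5"); f=grab("top"); crop(f,230,170,90,60,8,"t5")
E
```

```text
time: 8.6
tcp_pos: [638.8, 155.4, 125.0]
tool_rot: [3.14, 0.089, -0.006]
ft_force: [0.1, -0.3, -0.7]
finger_gap: 19.2
time: 9.1
tcp_pos: [640.6, 159.9, 75.3]
tool_rot: [3.139, 0.085, -0.007]
ft_force: [-0.4, -0.2, -0.9]
finger_gap: 19.2
[640.59838915 159.85042164  75.29011228] [[ 0.9985  0.054  -0.0041]
 [ 0.054  -0.9985 -0.0012]
 [-0.0042  0.001  -1.    ]] [-0.42270534 -0.24603365 -0.91546417] 19.15794493059881
```

View pics/s5.png

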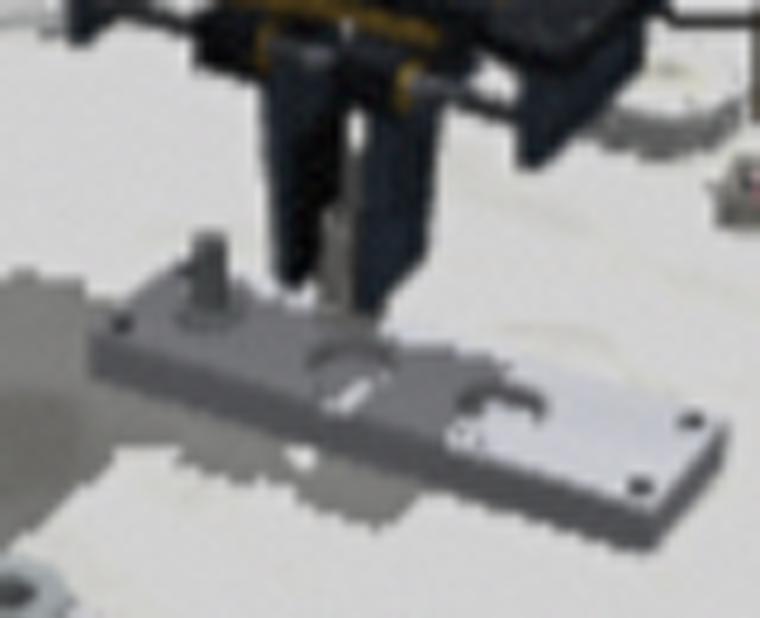

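View pics/t5.png

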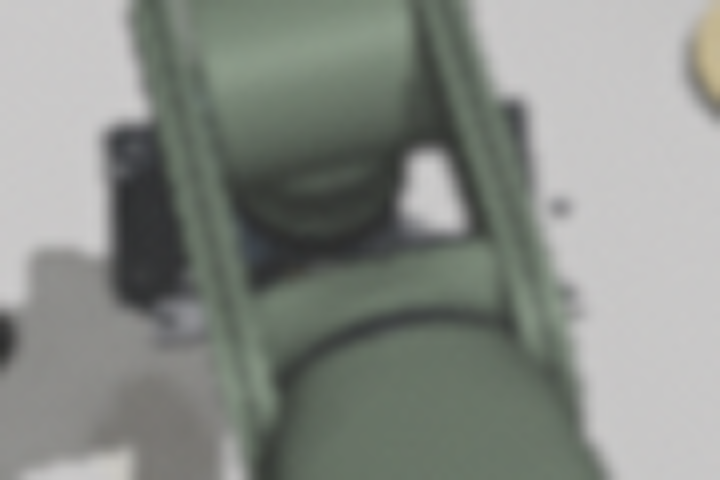

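Run:
```python
from h import *
g=grab("scene"); s=sensors.state(); p=s["tcp_pos"];M=R.from_rotvec(s["tool_rot"]).as_matrix(); print(p)
x0,y0,S=255,225,14
im=cv2.resize(g["image"][y0:y0+40,x0:x0+50],None,fx=S,fy=S,interpolation=cv2.INTER_CUBIC)
def circ(c,r,z,col):
  for t in np.linspace(0,6.28,40):
    q=proj(g,(c[0]+r*np.cos(t),c[1]+r*np.sin(t),z)); cv2.circle(im,tuple(int(round(v)) for v in ((q-[x0,y0]+.5)*S-.5)),1,col,-1)
b=p+M@np.array([0,0,37.4])
circ(b,12,b[2],(0,0,255)); circ(b,10,b[2],(0,160,255))
circ((643.5,160),14,18,(0,255,0)); circ((647,106.5),14,18,(0,255,0)); circ((640,213),6,48,(255,255,0))
for sy in(-1,1):
  for sx in (-16,16):
      q=proj(g,p+M@np.array([sx,sy*9.5,25])); cv2.circle(im,tuple(int(round(t)) for t in ((q-[x0,y0]+.5)*S-.5)),4,(255,0,255),-1)
cv2.imwrite("pics/ov5.png",im)
```

```text
[642.34063453 160.34546561  77.93131893]
```

View pics/ov5.png

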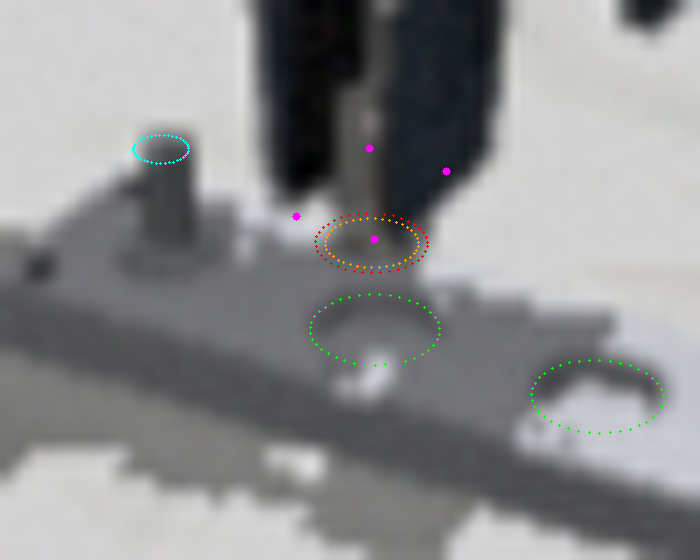

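Run:
```python
from h import *
ims=[grab("scene")["image"].astype(float) for _ in range(4)]
g=np.mean(ims,0); s=sensors.state(); print(s["tcp_pos"],s["time"])
x0,y0,S=265,232,20
im=cv2.resize(g[y0:y0+27,x0:x0+38],None,fx=S,fy=S,interpolation=cv2.INTER_CUBIC)
im=255*np.clip((im-20)/140,0,1)**0.8
cv2.imwrite("pics/e5.png",im.astype(np.uint8))
```

```text
[642.32480287 160.56980773  78.18117315] 9.45
```

View pics/e5.png

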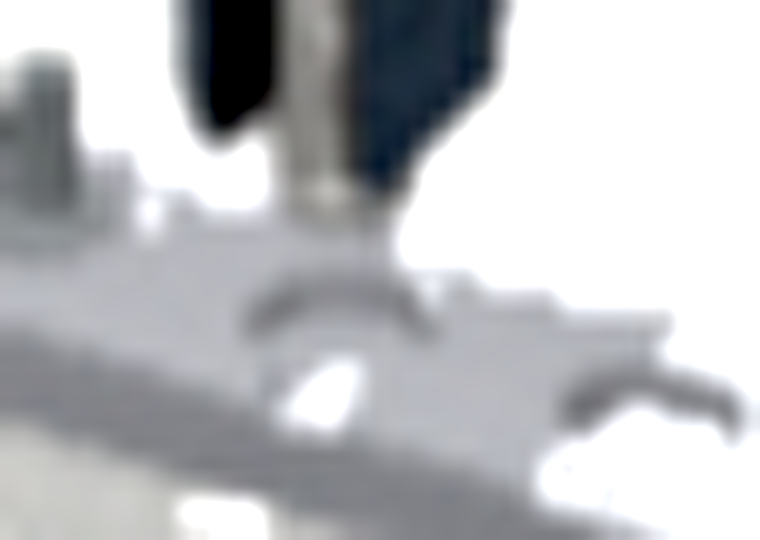

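Run:
```python
from h import *
g=grab("scene")
for u,v in [(281.75,249.1),(281.35,249.1),(281.75,248.6)]: print(onplane(g,u,v,18).round(1))
# pocket2 e5: arc 560..740, top 372
for v in (254.6-1.0,):
  print("p2 raw",onplane(g,(560+740)/2/20+265-.3,(368/20+232)+2.55+1.0,18))
```

```text
[639.3 155.7  18. ]
[638.6 156.8  18. ]
[641.6 157.2  18. ]
p2 raw [641.74855941 103.35076727  18.        ]
```

Relative to the visible collet foot and rim (e5: foot bottom 337,228; rim arc 247–435, top 272), the tool is within about 2 mm of the pocket axis. I'll correct by about 1.2 mm in each axis and lower with force checks.

```bash
python3 -m pendant '[-0.0012,0.0012,0.006,0,0,0,0.01,-0.0012,0.0012,0.014,0,0,0,0.01,-0.0012,0.0012,0.019,0,0,0,0.01,-0.0012,0.0012,0.02,0,0,0,0.01,-0.0012,0.0012,0.02,0,0,0,0.01]'
python3 -m pendant '[0,0,0.002,0,0,0,0.01,0,0,0.004,0,0,0,0.01,0,0,0.0055,0,0,0,0.01,0,0,0.0055,0,0,0,0.01]'
python3 - <<'E'
from h import *
g=np.mean([grab("scene")["image"].astype(float) for _ in range(2)],0); s=sensors.state(); print(s["tcp_pos"],s["ft_force"])
x0,y0,S=265,232,20
im=cv2.resize(g[y0:y0+27,x0:x0+38],None,fx=S,fy=S,interpolation=cv2.INTER_CUBIC)
im=255*np.clip((im-20)/140,0,1)**0.8
cv2.imwrite("pics/e6.png",im.astype(np.uint8))
E
```

```text
time: 10.0
tcp_pos: [640.6, 159.4, 56.9]
tool_rot: [3.14, 0.086, -0.001]
ft_force: [-0.4, 0.4, -1.1]
finger_gap: 19.5
time: 10.4
tcp_pos: [641.1, 159.5, 52.0]
tool_rot: [-3.14, -0.086, -0.001]
ft_force: [0.4, 0.7, -1.9]
finger_gap: 19.0
[641.09417674 159.50641854  52.00865298] [ 0.74539004  0.54127197 -0.52072497]
```

View pics/e6.png

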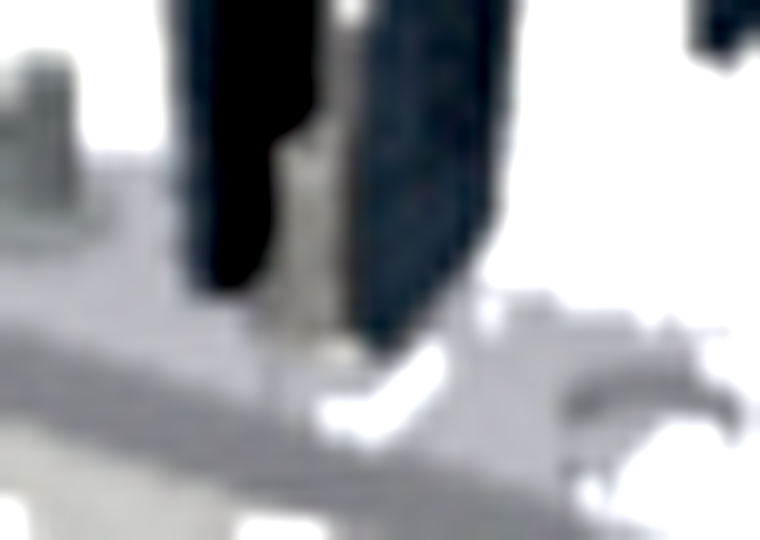

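The foot is at z≈14 with no contact force, so it's inside the pocket. Going down the rest of the way.

```bash
python3 -m pendant '[0,0,0.002,0,0,0,0.01,0,0,0.003,0,0,0,0.01,0,0,0.004,0,0,0,0.01,0,0,0.0045,0,0,0,0.01,0,0,0.0045,0,0,0,0.01]'; python3 -m pendant '[0,0,0,0,0,0,0.022,0,0,0,0,0,0,0.026,0,0,0,0,0,0,0.032,0,0,0,0,0,0,0.032,0,0,0,0,0,0,0.032]'
```

```text
time: 11.0
tcp_pos: [641.1, 159.5, 47.5]
tool_rot: [-3.14, -0.086, -0.001]
ft_force: [1.7, 1.7, 0.1]
finger_gap: 19.1
time: 11.5
tcp_pos: [640.6, 159.3, 47.4]
tool_rot: [3.14, 0.086, -0.001]
ft_force: [-0.8, -0.5, 0.6]
finger_gap: 32.1
```

Released. Raising straight up, then heading to the smaller collet (~497.5,-238).

```bash
python3 -m pendant '[0,0,-0.01,0,0,0,0.035,0,0,-0.03,0,0,0,0.036,0,0,-0.06,0,0,0,0.04,0,0,-0.085,0,0,0,0.05,0,0,-0.09,0,0,0,0.05,0,0,-0.09,0,0,0,0.05]'
python3 - <<'E'
from h import *
s=sensors.state(); print(s["tcp_pos"],R.from_rotvec(s["tool_rot"]).as_matrix().round(4)); M=R.from_rotvec(s["tool_rot"]).as_matrix()
print(M.T@(np.array([498,-239.5,137])-s["tcp_pos"]))
g=grab("scene"); crop(g,245,210,80,65,9.5,"s7"); f=grab("top"); crop(f,230,170,90,60,8,"t7")
E
```

```text
time: 12.1
tcp_pos: [641.2, 159.5, 138.6]
tool_rot: [-3.14, -0.086, -0.004]
ft_force: [-0.2, -0.1, -0.3]
finger_gap: 50.0
[641.20293062 159.47387434 138.60453825] [[ 9.985e-01  5.450e-02  2.200e-03]
 [ 5.450e-02 -9.985e-01  4.000e-04]
 [ 2.300e-03 -3.000e-04 -1.000e+00]]
[-164.75630946  390.56870262    1.11951477]
```

View pics/s7.png

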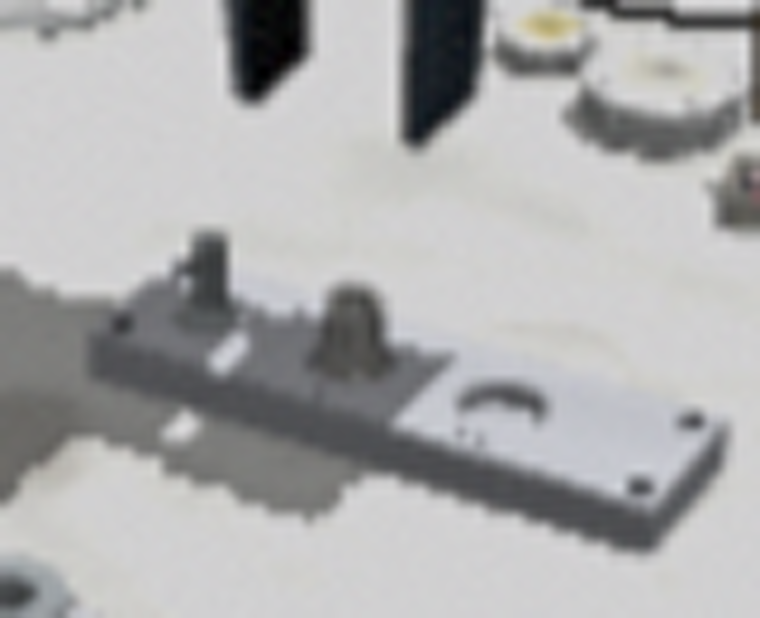

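The larger collet stands upright in pocket 1 at crop (353,330). Now to the smaller one.

```bash
python3 -m pendant '[-0.005,0.012,0,0,0,0,0.05,-0.019,0.045,0,0,0,0,0.05,-0.035,0.085,0,0,0,0,0.05,-0.053,0.127,0,0,0,0,0.05,-0.072,0.17,0,0,0,0,0.05,-0.09,0.213,0,0,0,0,0.05,-0.108,0.256,0,0,0,0,0.05,-0.126,0.3,0,0,0,0,0.05,-0.143,0.34,0,0,0,0,0.05,-0.158,0.375,0,0,0,0,0.05]'
python3 -m pendant '[-0.0067,0.0156,0,0,0,0,0.06,-0.0067,0.0156,0.01,0,0,0,0.06,-0.0067,0.0156,0.04,0,0,0,0.06,-0.0067,0.0156,0.06,0,0,0,0.06,-0.0067,0.0156,0.06,0,0,0,0.06]'
python3 - <<'E'
from h import *
s=sensors.state(); print(s["tcp_pos"],R.from_rotvec(s["tool_rot"]).as_matrix().round(4))
g=grab("scene"); crop(g,355,270,80,75,8,"s8")
E
```

```text
time: 13.2
tcp_pos: [501.1, -225.8, 136.4]
tool_rot: [-3.14, -0.084, 0.004]
ft_force: [0.7, 0.1, 0.3]
finger_gap: 50.1
time: 13.7
tcp_pos: [494.8, -237.7, 73.7]
tool_rot: [-3.136, -0.086, 0.012]
ft_force: [0.4, 0.3, -0.5]
finger_gap: 59.9
[ 494.81298087 -237.67399184   73.6907839 ] [[ 0.9985  0.055  -0.0079]
 [ 0.055  -0.9985  0.0041]
 [-0.0076 -0.0045 -1.    ]]
```

View pics/s8.png

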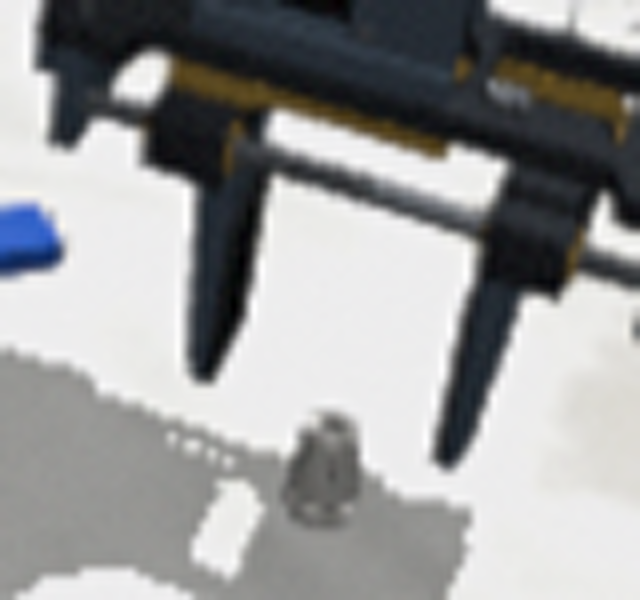

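The fingers straddle the smaller collet, at crop (325,470). Same two-axis centring as before.

```bash
python3 -m pendant '[0.001,0.001,0.012,0,0,0,0.06,0.002,0.001,0.026,0,0,0,0.055,0.002,0.001,0.038,0,0,0,0.045,0.002,0.001,0.043,0,0,0,0.035,0.002,0.001,0.043,0,0,0,0.02,0.002,0.001,0.043,0,0,0,0.01,0.002,0.001,0.043,0,0,0,0.01,0.002,0.001,0.043,0,0,0,0.01,0.002,0.001,0.043,0,0,0,0.01,0.002,0.001,0.043,0,0,0,0.01]'; python3 -m pendant '[0,0,0,0,0,0,0.05,0,0,0,0,0,0,0.05,0,0,0,0,0,0,0.05,0,0,0,0,0,-8,0.05,0,0,0,0,0,-16,0.05,0,0,0,0,0,-24,0.05,0,0,0,0,0,-32,0.05,0,0,0,0,0,-40,0.05,0,0,0,0,0,-48,0.05,0,0,0,0,0,-56,0.05]'; python3 -m pendant '[0,0,0,0,0,-8,0.05,0,0,0,0,0,-16,0.05,0,0,0,0,0,-24,0.045,0,0,0,0,0,-32,0.035,0,0,0,0,0,-34,0.02,0,0,0,0,0,-34,0.01,0,0,0,0,0,-34,0.01,0,0,0,0,0,-34,0.01,0,0,0,0,0,-34,0.01]'
```

```text
time: 14.75
tcp_pos: [500.0, -240.6, 34.9]
tool_rot: [3.14, 0.086, 0.001]
ft_force: [0.3, 0.1, 2.1]
finger_gap: 16.8
time: 15.75
tcp_pos: [499.6, -240.5, 34.3]
tool_rot: [-2.728, -1.558, 0.0]
ft_force: [-0.1, 0.5, -0.1]
finger_gap: 50.0
time: 16.65
tcp_pos: [499.7, -240.5, 34.4]
tool_rot: [-2.16, -2.281, 0.0]
ft_force: [0.0, -1.1, 0.2]
finger_gap: 16.3
```

```bash
python3 -m pendant '[0,0,0,0,0,0,0.05,0,0,0,0,0,0,0.05,0,0,-0.001,0,0,0,0.05,0,0,-0.002,0,0,8,0.05,0,0,-0.002,0,0,16,0.05,0,0,-0.002,0,0,24,0.05,0,0,-0.002,0,0,32,0.05,0,0,-0.002,0,0,40,0.05,0,0,-0.002,0,0,48,0.05,0,0,-0.002,0,0,56,0.05]'; python3 -m pendant '[0,0,0,0,0,8,0.05,0,0,0,0,0,16,0.05,0,0,0,0,0,24,0.045,0,0,0,0,0,32,0.035,0,0,0,0,0,34,0.02,0,0,0,0,0,34,0.01,0,0,0,0,0,34,0.01,0,0,0,0,0,34,0.01,0,0,0,0,0,34,0.01,0,0,0,0,0,34,0.01]'; python3 -m pendant '[0,0,-0.01,0,0,0,0.01,0,0,-0.03,0,0,0,0.01,0,0,-0.06,0,0,0,0.01,0,0,-0.085,0,0,0,0.01,0,0,-0.095,0,0,0,0.01,0,0,-0.095,0,0,0,0.01]'
python3 - <<'E'
from h import *
s=sensors.state(); M=R.from_rotvec(s["tool_rot"]).as_matrix();print(s["tcp_pos"],M.round(4),s["joint_positions"])
print(M.T@(np.array([643.8,106.5,131])-s["tcp_pos"]))
g=grab("scene"); crop(g,355,250,80,75,8,"s9")
E
```

```text
time: 17.65
tcp_pos: [499.8, -240.5, 36.6]
tool_rot: [2.981, 0.991, 0.0]
ft_force: [-0.2, -0.2, -0.5]
finger_gap: 49.9
time: 18.65
tcp_pos: [499.8, -240.5, 36.5]
tool_rot: [3.14, 0.086, 0.0]
ft_force: [-0.9, 0.7, 0.6]
finger_gap: 16.1
time: 19.25
tcp_pos: [500.5, -240.9, 133.2]
tool_rot: [3.139, 0.086, 0.005]
ft_force: [1.0, -0.3, -0.3]
finger_gap: 16.1
[ 500.51879782 -240.88217296  133.16513454] [[ 0.9985  0.0546  0.0033]
 [ 0.0546 -0.9985 -0.0017]
 [ 0.0032  0.0019 -1.    ]] [-4.69226432e-01  3.75862001e-01  1.76706932e+00 -5.52807374e-05
  9.94908683e-01  1.04693361e+00]
[ 162.04102793 -339.03851889    2.03783554]
```

View pics/s9.png

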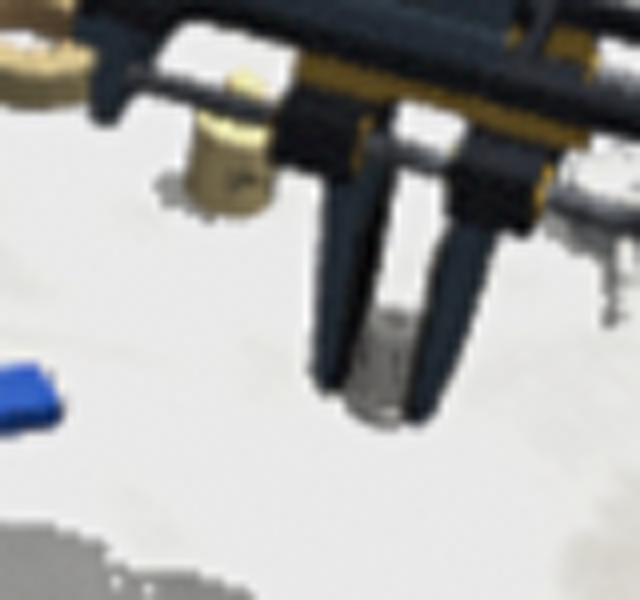

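The smaller collet is held upright, with its foot at crop (385,420). Moving it over pocket 2.

```bash
python3 -m pendant '[0.006,-0.012,0,0,0,0,0.01,0.02,-0.042,0,0,0,0,0.01,0.038,-0.08,0,0,0,0,0.01,0.056,-0.118,0,0,0,0,0.01,0.075,-0.157,0,0,0,0,0.01,0.094,-0.196,0,0,0,0,0.01,0.113,-0.236,0,0,0,0,0.01,0.13,-0.272,0,0,0,0,0.01,0.146,-0.305,0,0,0,0,0.01,0.157,-0.328,0,0,0,0,0.01]'
python3 -m pendant '[0.005,-0.0108,0.005,0,0,0,0.01,0.005,-0.0108,0.025,0,0,0,0.01,0.005,-0.0108,0.045,0,0,0,0.01,0.005,-0.0108,0.055,0,0,0,0.01,0.005,-0.0108,0.055,0,0,0,0.01,0.005,-0.0108,0.055,0,0,0,0.01]'
python3 - <<'E'
from h import *
g=np.mean([grab("scene")["image"].astype(float) for _ in range(2)],0); s=sensors.state(); M=R.from_rotvec(s["tool_rot"]).as_matrix(); p=s["tcp_pos"];print(p,s["ft_force"])
G=grab("scene")
x0,y0,S=275,232,19
im=cv2.resize(g[y0:y0+30,x0:x0+40],None,fx=S,fy=S,interpolation=cv2.INTER_CUBIC)
im=255*np.clip((im-20)/180,0,1)**0.8
im=im.astype(np.uint8)
b=p+M@np.array([0,0,36.5]); off=np.array([.2,-1.0])
for c,r,z,col in [(b,10,b[2],(0,0,255)),((644,106.3),14,18,(0,255,0)),((641,159.3),14,18,(0,255,0))]:
  for t in np.linspace(0,6.28,40):
    q=proj(G,(c[0]+r*np.cos(t),c[1]+r*np.sin(t),z))+off; cv2.circle(im,tuple(int(round(v)) for v in ((q-[x0,y0]+.5)*S-.5)),1,col,-1)
cv2.imwrite("pics/e10.png",im)
E
```

```text
time: 20.3
tcp_pos: [638.3, 99.1, 129.4]
tool_rot: [-3.14, -0.089, 0.005]
ft_force: [0.8, 0.1, -0.6]
finger_gap: 16.1
time: 20.9
tcp_pos: [643.0, 106.4, 76.5]
tool_rot: [3.14, 0.085, -0.0]
ft_force: [-0.6, -0.1, -0.2]
finger_gap: 15.9
[643.64504912 106.47697336  77.39961834] [-1.3965753  -0.04024079  0.22191847]
```

View pics/e10.png

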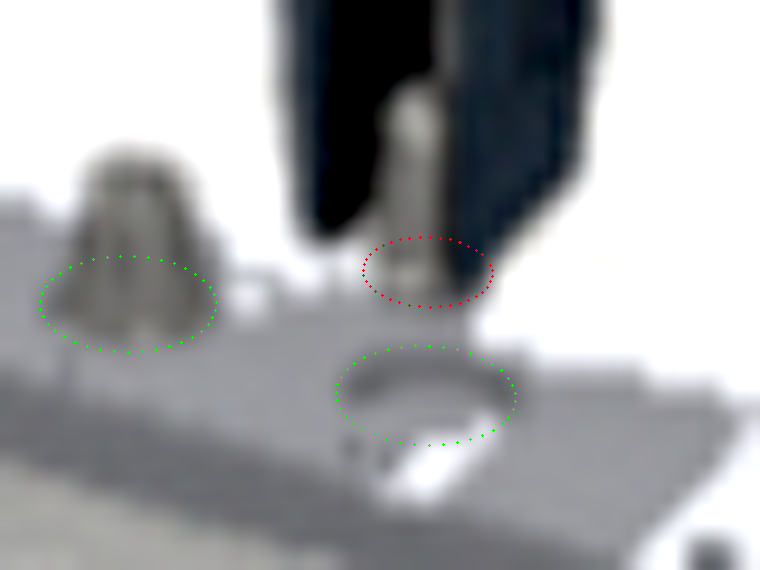

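Projected circles match both pockets (e10: arc 345–515, top 347) and the collet foot (bottom 430,305). Lowering.

```bash
python3 -m pendant '[0,0,0.006,0,0,0,0.01,0,0,0.014,0,0,0,0.01,0,0,0.02,0,0,0,0.01,0,0,0.024,0,0,0,0.01,0,0,0.026,0,0,0,0.01,0,0,0.026,0,0,0,0.01]'
python3 -m pendant '[0,0,0.002,0,0,0,0.01,0,0,0.004,0,0,0,0.01,0,0,0.0052,0,0,0,0.01,0,0,0.0052,0,0,0,0.01,0,0,0.0052,0,0,0,0.01]'
```

```text
time: 21.65
tcp_pos: [642.9, 106.6, 50.0]
tool_rot: [3.14, 0.086, -0.001]
ft_force: [0.5, -0.4, -0.1]
finger_gap: 16.1
time: 22.15
tcp_pos: [643.0, 106.6, 45.5]
tool_rot: [3.14, 0.086, 0.0]
ft_force: [0.1, -0.2, 1.3]
finger_gap: 16.0
```

```bash
python3 -m pendant '[0,0,0,0,0,0,0.019,0,0,0,0,0,0,0.023,0,0,0,0,0,0,0.03,0,0,0,0,0,0,0.03,0,0,0,0,0,0,0.03]'; python3 -m pendant '[0,0,-0.01,0,0,0,0.032,0,0,-0.03,0,0,0,0.034,0,0,-0.06,0,0,0,0.04,0,0,-0.085,0,0,0,0.05,0,0,-0.09,0,0,0,0.05,0,0,-0.09,0,0,0,0.05]'
python3 - <<'E'
from h import *
s=sensors.state(); M=R.from_rotvec(s["tool_rot"]).as_matrix(); p=s["tcp_pos"];print(p,M.round(3))
G=grab("scene"); crop(G,225,215,100,75,8,"s11")
x0,y0,S=228,255,11
im=cv2.resize(G["image"][y0:y0+55,x0:x0+72],None,fx=S,fy=S,interpolation=cv2.INTER_CUBIC)
off=np.array([.2,-1.0])
d=np.array([21,160,0]);d=d/np.linalg.norm(d); r=np.array([460.5,161.5,38]); n=np.array([d[1],-d[0],0])
pts=[(r,(0,0,255)),(r-44*d,(0,255,0))]+[(r-a*d+b*n,(255,0,255)) for a,b in((161,10),(161,-10),(20,10),(20,-10))]+[(r+19*np.array([np.cos(t),np.sin(t),0]),(0,200,255)) for t in np.linspace(0,6.2,30)]
for P,c in pts:
  q=proj(G,P)+off; cv2.circle(im,tuple(int(round(v)) for v in ((q-[x0,y0]+.5)*S-.5)),2,c,-1)
cv2.imwrite("pics/k11.png",im)
E
```

```text
time: 22.65
tcp_pos: [643.0, 106.6, 45.1]
tool_rot: [3.14, 0.086, -0.0]
ft_force: [-0.1, 0.2, 0.3]
finger_gap: 30.1
time: 23.25
tcp_pos: [643.4, 106.7, 136.4]
tool_rot: [-3.14, -0.086, -0.004]
ft_force: [-1.0, -0.1, -0.1]
finger_gap: 50.1
[643.42625361 106.73234156 136.40312149] [[ 0.999  0.055  0.002]
 [ 0.055 -0.999  0.   ]
 [ 0.002 -0.    -1.   ]]
```

View pics/s11.png

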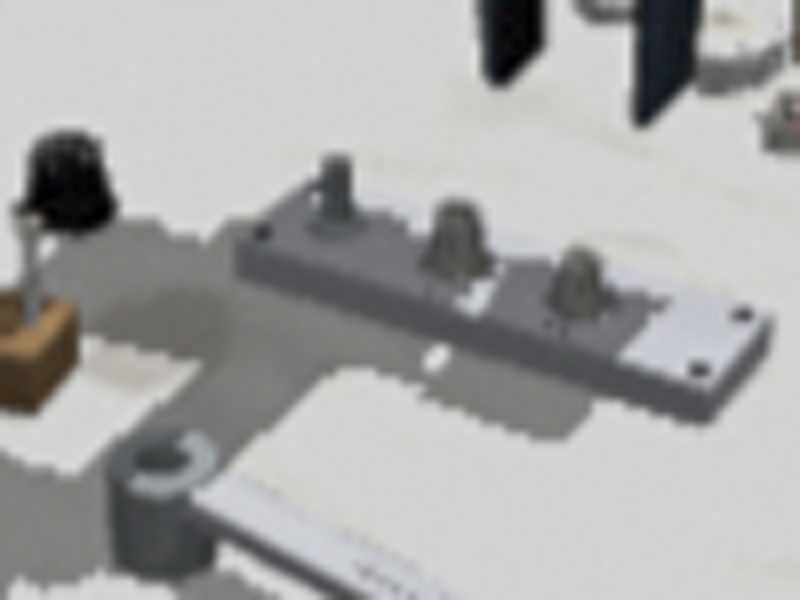

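View pics/k11.png

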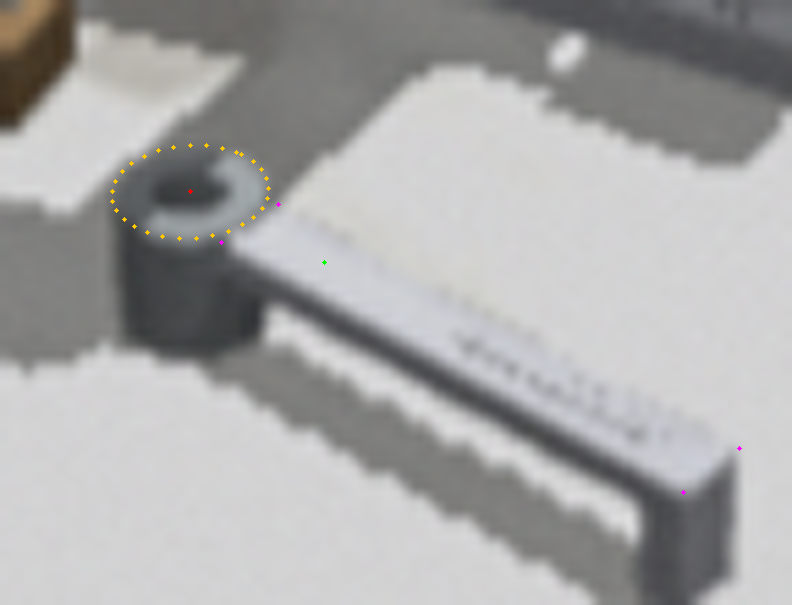

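Both collets stand upright in their pockets. The keeper overlay fits ring, arm and heel, giving a balance point at ≈(454.8,117.9) with the arm at 82.5°. Moving above it.

```bash
python3 -m pendant '[-0.008,-0.001,0,0,0,-4,0.05,-0.028,-0.003,0,0,0,-12,0.05,-0.05,-0.006,0,0,0,-20,0.05,-0.073,-0.008,0,0,0,-28,0.05,-0.097,-0.011,0,0,0,-36,0.05,-0.12,-0.014,0,0,0,-44,0.05,-0.143,-0.016,0,0,0,-52,0.05,-0.163,-0.019,0,0,0,-60,0.05,-0.179,-0.0205,0,0,0,-68,0.05,-0.1877,-0.0215,0,0,0,-75,0.05]'
python3 -m pendant '[0,0,0.005,0,0,-4.4,0.05,0,0,0.02,0,0,-4.4,0.05,0,0,0.035,0,0,-4.4,0.05,0,0,0.04,0,0,-4.4,0.05,0,0,0.04,0,0,-4.4,0.05]'
python3 - <<'E'
from h import *
s=sensors.state(); M=R.from_rotvec(s["tool_rot"]).as_matrix(); p=s["tcp_pos"];print(p,M.round(3))
print(M.T@(np.array([454.8,117.9,38])-p),np.degrees(np.arctan2(M[1,1],M[0,1])))
G=grab("scene"); crop(G,205,190,120,90,6.6,"s12")
E
```

```text
time: 24.3
tcp_pos: [451.7, 117.5, 133.6]
tool_rot: [-2.432, -1.985, 0.007]
ft_force: [0.0, 0.1, -0.2]
finger_gap: 49.9
time: 24.8
tcp_pos: [453.2, 117.6, 93.7]
tool_rot: [-2.36, -2.071, 0.006]
ft_force: [0.1, -0.4, -0.6]
finger_gap: 50.4
[453.19064433 117.56686311  93.74540903] [[ 0.13   0.991 -0.004]
 [ 0.992 -0.13  -0.001]
 [-0.001 -0.004 -1.   ]]
[ 0.62151962  1.7567347  55.73848967] -7.474498434862442
```

View pics/s12.png

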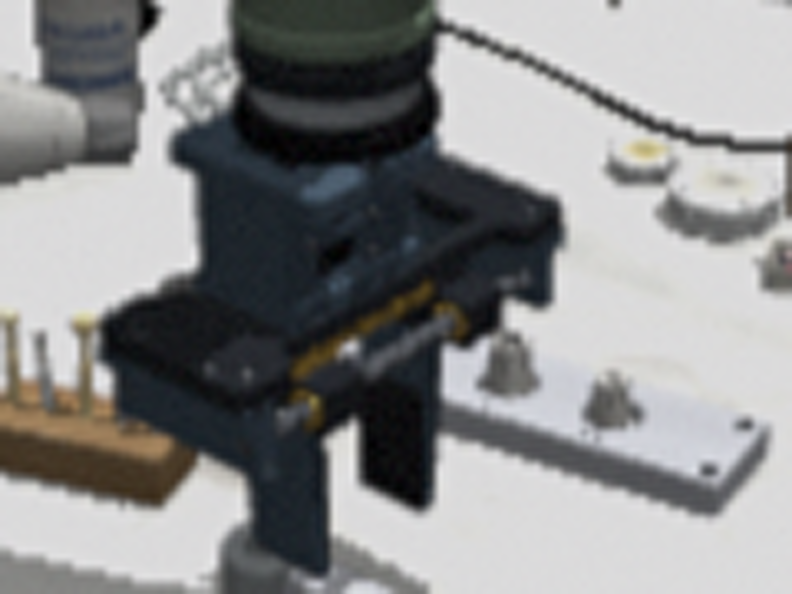

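The fingers are above the arm of the keeper. Descending to grip.

```bash
python3 -m pendant '[0.0005,0.001,0.01,0,0,0,0.05,0.0005,0.001,0.025,0,0,0,0.05,0.0005,0.001,0.04,0,0,0,0.05,0.0005,0.001,0.05,0,0,0,0.05,0.0005,0.001,0.0545,0,0,0,0.05,0.0005,0.001,0.0555,0,0,0,0.05,0.0005,0.001,0.0555,0,0,0,0.05]'
python3 - <<'E'
from h import *
s=sensors.state(); p=s["tcp_pos"];print(p,s["ft_force"])
G=grab("scene"); crop(G,215,220,120,90,6.6,"s13")
E
```

```text
time: 25.55
tcp_pos: [455.8, 118.3, 39.9]
tool_rot: [2.361, 2.072, 0.001]
ft_force: [0.4, 0.1, 0.1]
finger_gap: 50.0
[455.81327391 118.31670619  39.93624475] [0.35346092 0.1392807  0.12326515]
```

View pics/s13.png

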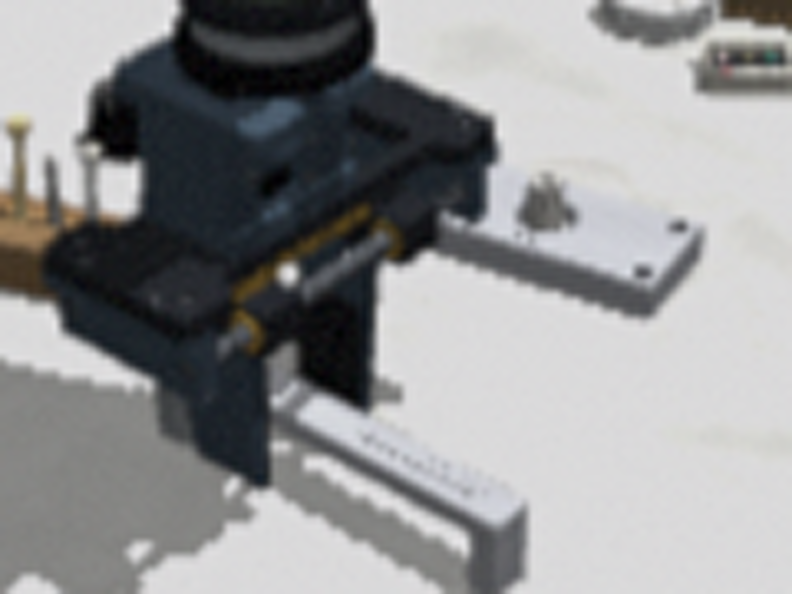

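The fingers straddle the arm next to the ring. Closing.

```bash
python3 -m pendant '[0,0,0.0015,0,0,0,0.035,0,0,0.0015,0,0,0,0.02,0,0,0.0015,0,0,0,0.01,0,0,0.0015,0,0,0,0.008,0,0,0.0015,0,0,0,0.008,0,0,0.0015,0,0,0,0.008,0,0,0.0015,0,0,0,0.008,0,0,0.0015,0,0,0,0.008]'
python3 -m pendant '[0,0,-0.003,0,0,0,0.008,0,0,-0.01,0,0,0,0.008,0,0,-0.02,0,0,0,0.008,0,0,-0.03,0,0,0,0.008,0,0,-0.03,0,0,0,0.008,0,0,-0.03,0,0,0,0.008]'
python3 - <<'E'
from h import *
s=sensors.state(); p=s["tcp_pos"];print(p,s["ft_force"],s["ft_torque"])
G=grab("scene"); crop(G,215,220,120,90,6.6,"s14")
E
```

```text
time: 26.4
tcp_pos: [455.6, 118.2, 38.4]
tool_rot: [2.361, 2.072, 0.0]
ft_force: [0.2, -0.4, 1.4]
finger_gap: 19.5
time: 27.0
tcp_pos: [455.7, 118.3, 68.7]
tool_rot: [2.361, 2.072, 0.001]
ft_force: [0.6, 0.0, -3.4]
finger_gap: 19.7
[455.6589032  118.2821759   68.72873931] [ 0.5950401   0.01270812 -3.37305105] [-0.03303939 -0.07164942  0.04317104]
```

View pics/s14.png

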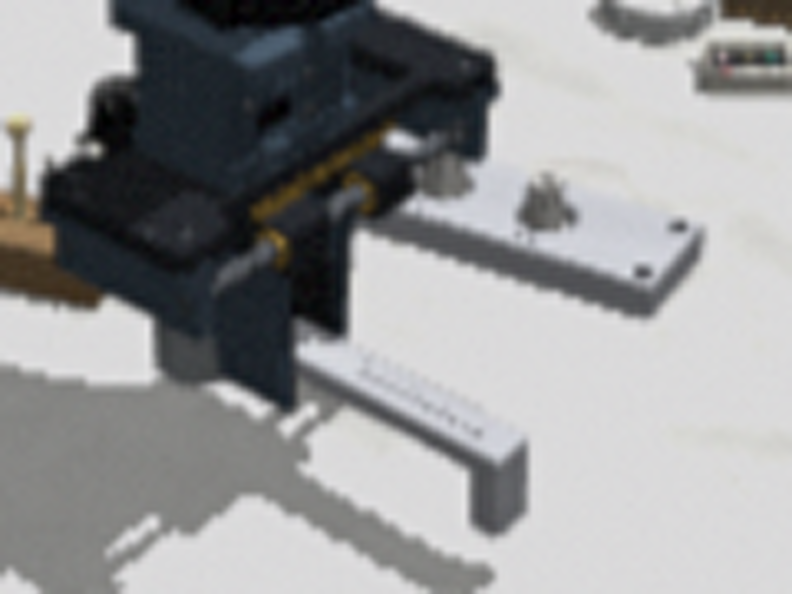

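The keeper is lifted level: wrist force −3.4 N and very little moment. Raising higher, then carrying it over the carrier.

```bash
python3 -m pendant '[0,0,-0.008,0,0,0,0.008,0,0,-0.025,0,0,0,0.008,0,0,-0.045,0,0,0,0.008,0,0,-0.06,0,0,0,0.008,0,0,-0.065,0,0,0,0.008,0,0,-0.065,0,0,0,0.008]'
python3 -m pendant '[0.003,0.006,0,0,0,-0.4,0.008,0.008,0.018,0,0,0,-1,0.008,0.015,0.036,0,0,0,-2.1,0.008,0.023,0.055,0,0,0,-3.3,0.008,0.031,0.074,0,0,0,-4.4,0.008,0.039,0.093,0,0,0,-5.6,0.008,0.047,0.112,0,0,0,-6.7,0.008,0.055,0.131,0,0,0,-7.9,0.008,0.062,0.148,0,0,0,-8.9,0.008,0.068,0.162,0,0,0,-9.7,0.008]'
python3 -m pendant '[0.0035,0.0095,0,0,0,-0.5,0.008,0.0035,0.0135,0,0,0,-0.9,0.008,0.0035,0.0135,0,0,0,-0.9,0.008,0.0035,0.0135,0,0,0,-0.9,0.008]'
python3 - <<'E'
from h import *
s=sensors.state(); p=s["tcp_pos"];M=R.from_rotvec(s["tool_rot"]).as_matrix();print(p,M.round(3),s["ft_force"])
print(M.T@(np.array([640.4,168.8,117])-p),np.degrees(np.arctan2(M[1,0],M[0,0])))
G=grab("scene"); crop(G,225,190,110,80,7,"s15"); f=grab("top"); crop(f,230,170,90,60,8,"t15")
E
```

```text
time: 27.65
tcp_pos: [455.7, 118.3, 133.8]
tool_rot: [2.361, 2.072, 0.002]
ft_force: [-1.4, -0.4, -2.6]
finger_gap: 20.1
time: 28.65
tcp_pos: [626.7, 165.1, 131.6]
tool_rot: [-2.176, -2.265, 0.001]
ft_force: [-0.6, 0.3, -2.8]
finger_gap: 20.0
time: 29.05
tcp_pos: [637.7, 168.4, 132.9]
tool_rot: [-2.16, -2.281, 0.002]
ft_force: [-1.3, -1.1, -2.0]
finger_gap: 20.2
[637.68101915 168.41973998 132.87963634] [[-0.054  0.999 -0.001]
 [ 0.999  0.054 -0.   ]
 [-0.    -0.001 -1.   ]] [-1.28880574 -1.06395515 -2.01920631]
[ 0.23710325  2.75581659 15.87606884] 93.1227296716405
```

View pics/s15.png

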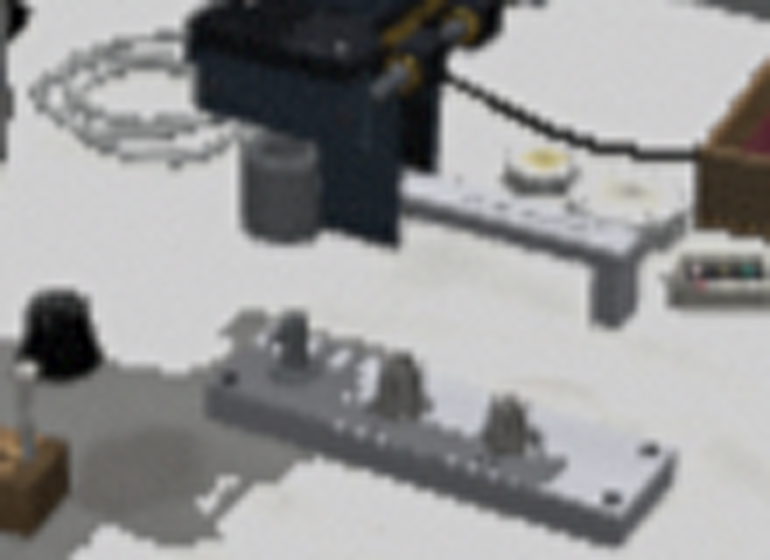

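View pics/t15.png

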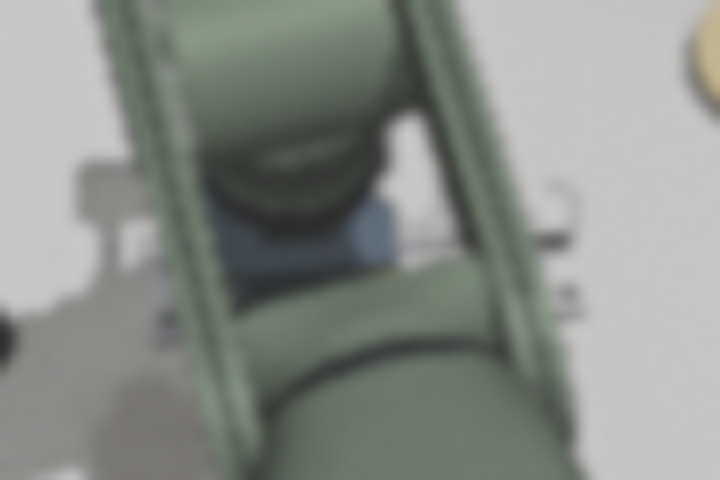

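```bash
python3 -m pendant '[0.0002,0.001,0.004,0,0,0,0.008,0.0002,0.0018,0.01,0,0,0,0.008,0.0002,0.0018,0.014,0,0,0,0.008,0.0002,0.0018,0.0155,0,0,0,0.008,0.0002,0.0018,0.0155,0,0,0,0.008,0.0002,0.0018,0.0155,0,0,0,0.008]'
python3 - <<'E'
from h import *
G=grab("scene");s=sensors.state(); p=s["tcp_pos"];M=R.from_rotvec(s["tool_rot"]).as_matrix();print(p,M.round(3),s["ft_force"],s["ft_torque"],np.abs(s["qd"]).max())
x0,y0,S=250,205,9
im=cv2.resize(G["image"][y0:y0+62,x0:x0+85],None,fx=S,fy=S,interpolation=cv2.INTER_CUBIC)
off=np.array([.2,-1.0]); d=M[:,0]; gp=p+M@[0,0,6]
def dot(P,c):
  q=proj(G,P)+off; cv2.circle(im,tuple(int(round(v)) for v in ((q-[x0,y0]+.5)*S-.5)),2,c,-1)
ring=gp+43.5*d-[0,0,32]
for t in np.linspace(0,6.2,30):
  dot(ring+19*np.array([np.cos(t),np.sin(t),0]),(0,0,255)); dot(np.array([638.1,212.2,48])+6*np.array([np.cos(t),np.sin(t),0]),(0,255,0))
heel=ring-154*d; n=M[:,1]
for a in(-7,7):
  for b in(-10,10): dot(heel+a*d+b*n,(255,0,255)); dot(heel+a*d+b*n+[0,0,38],(255,0,255))
c=np.array([642.1,141.3,18]);dc=np.array([-.054,.9985,0]);nc=np.array([.9985,.054,0])
for a in(-100,100):
  for b in(-28,28): dot(c+a*dc+b*nc,(255,255,0))
dot(c-83*dc,(0,255,0))
print("ring est",ring.round(1),"heel",heel.round(1),"pin est",(c+71*dc).round(1),"heelspot",(c-83*dc).round(1))
cv2.imwrite("pics/k16.png",im)
E
```

```text
time: 29.75
tcp_pos: [640.1, 168.9, 117.8]
tool_rot: [2.16, 2.281, 0.0]
ft_force: [-0.1, 0.6, -2.2]
finger_gap: 19.5
[640.23543688 168.93736979 117.90006632] [[-0.055  0.999  0.   ]
 [ 0.999  0.055  0.   ]
 [-0.     0.    -1.   ]] [ 0.354199    0.47865003 -2.85188367] [-0.03186449 -0.07963304 -0.02103158] 0.0023212263128537516
ring est [637.9 212.4  79.9] heel [646.3  58.6  79.9] pin est [638.3 212.2  18. ] heelspot [646.6  58.4  18. ]
```

View pics/k16.png

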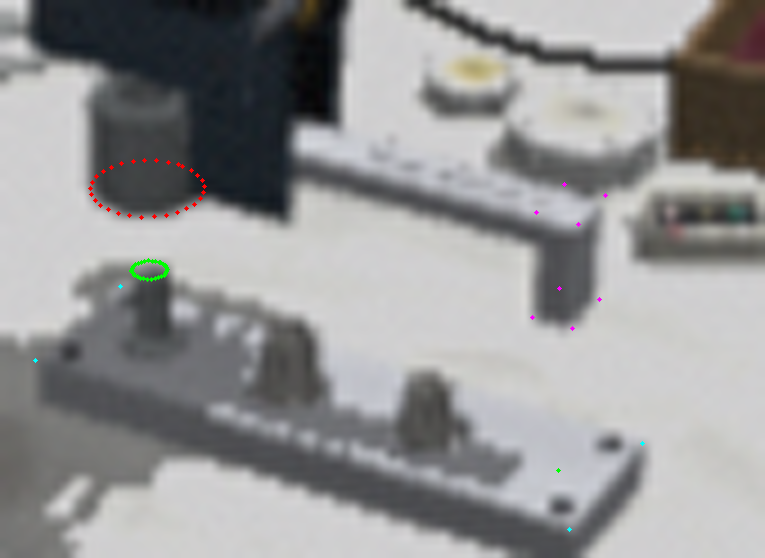

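The overlay agrees: ring outline bottom (148,215), pin top (152,265), and the heel corners match a level lever. Estimated ring-to-pin offset is under 3 mm, with the ring about 32 mm above the pin. Final settle, then hand in.

```bash
python3 -m pendant '[0,0,0,0,0,0,0.008,0,0,0,0,0,0,0.008,0,0,0,0,0,0,0.008,0,0,0,0,0,0,0.008,0,0,0,0,0,0,0.008]'
python3 - <<'E'
from h import *
s=sensors.state(); print(s["tcp_pos"],s["ft_force"],s["finger_gap"],np.abs(s["qd"]).max())
print(env.finish_job())
E
```

```text
time: 30.3
tcp_pos: [640.1, 168.9, 117.8]
tool_rot: [2.16, 2.281, 0.0]
ft_force: [0.5, -0.8, -2.7]
finger_gap: 20.1
[640.08192503 168.90828672 117.76193884] [ 0.49614204 -0.83382597 -2.65494797] 20.149430143756977 0.0021492211224480276
the job is handed in; nothing more can be done
None
```

The job was handed in at 30.3 s, with both collets in their pockets and the keeper held level over the carrier. No verdict was reported.

- **Collets:** I put the larger collet in pocket 1 first, then the smaller in pocket 2. Both went in without contact force, and the pictures show them standing upright and released.
- **Keeper:** I gripped it about 0.5 mm from my estimate of its balance point, so it hangs level with very little moment at the wrist. My last check put the ring within about 3 mm of the pin axis and about 32 mm above the pin. The heel came out within about 1 mm of its spot, and the arm was still.
- **Bystanders:** The arm stayed clear of the brass weight, eraser, tape roll and loupe. I did not measure their positions again at the end.

Two checks disagreed:
- **Camera against gripper:** The scene camera read positions about 2–5 mm too far out, compared with where the gripper closed on the collets. I corrected for this as a pixel offset of about (0.2, −1.0).
- **Collet size:** The finger gap on the collets read about 3–4 mm under their stated diameters, and they look tapered. I chose the larger one by comparing their sizes in the images and the two gap readings, not by the absolute gap.

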